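# Stack the toothed tube plates on the splined carousel post

## Robot

A 6-joint arm with a two-finger parallel gripper is mounted at the origin on the work surface. World frame = base frame: x ahead of the robot, y to its left, z up, the work surface at z = 0. Lengths are in m, angles in degrees, forces in N, time in s.
With the tool pointing down it reaches from about 0.375 to 0.9 m from the base axis. Payload 3.1 kg.
Tool frame: the origin (TCP) lies between the finger pads; the fingertips stand 11 mm ahead of it and the grasp point (between the pads) lies 8 mm behind it; z points along the fingers, y is the direction in which the jaws open and shut (so a half turn about z gives the same grasp; the last joint's range is limited). The gripper opens to 87 mm and grips with 3 to 60 N. Pads are 19 mm wide; open, the fingers measure 117 mm over their backs; the gripper's body (75 mm by 190 mm) begins 51 mm behind the grasp point.
Start: joints at [-80.3, 30.224, 82.088, -0, 67.689, -10.227], TCP at [0.213, -0.588, 0.234] pointing down, gripper open.
Joint ranges: [-176.69, 176.69], [-43.24, 126.21], [12.49, 139.97], [-82, 262], [0, 151.66], [-163.58, 163.58]. Speed limits (degrees/s): [159.86, 159.86, 180, 180, 180, 180].

## Interface

Orientations are given as a 3x3 rotation matrix whose columns are the frame's x, y, z axes.
In Python, from rig import bot, vision gives the robot as it stands. The module is installed in compiled form; this text tells all that it offers.
- The arm moves only by the tool jog_arm, never from a script. Its argument "rows" is a list of rows, each an object with "dp": the shift along the tool's x, y, z in mm, a list of three; "turn": the turn, a rotation vector about the tool's x, y, z in degrees, a list of three; "grip": the opening, from 0 (shut) to 1 (fully open). A call has 1 to 10 rows; each row is the pose to reach, as a shift and turn from the pose commanded when the call began, along the tool's axes at that moment; what a row does not reach only later rows make up. A row lasts 1/10 s, in which the tool goes at most 50 mm and 8.59 degrees, less where a joint would pass 70% of its speed; a pose out of reach is approached as far as the arm can. A call with a gripper value outside its range is refused whole. The fingers move at their own pace and stop on an object; the grip force is fixed at half the most. Time passes only in rows, so rows that repeat a pose let the fingers close. It gives the time, the measured TCP pose, the force and the opening at its end, in the units of the state.
- bot.read_state(): the state, without advancing time (a new reading comes with each control period).
- vision.capture(name): name is "scene" or "side" or "wrist"; returns (picture, depth): 480x640x3 uint8, red, green, blue; 480x640 float32, m along the optical axis (not along the pixel's ray), 0 where there is no reading.
- vision.camera_info(name): a dict with "vertical_fov" (degrees; the focal length in pixels is half the picture's height over the tangent of half this angle, whatever the lens; pixels are square), "cx", "cy" (the principal point, pixels), "position" and "rotation" of the camera in the world. Camera axes: x right, y down, z forward; pixel columns grow to the right and rows downward; lengths in m; the calibration is good to about 2 mm. The wrist camera is an equidistant fisheye: a pixel r from the principal point sees the ray r / f radians off the axis. A picture is of the moment at which its call begins: read the wrist's pose just before it. camera_info takes no time and is no camera call; for the wrist camera it gives the pose at the moment of the call.
- bot.hand_in(): hands the job in, once; it reports no verdict.
The state is a dict: "time_s": time; "joint_positions": joint angles; "qvel": joint speeds; "tau": joint torques, N m; "position": TCP position; "tcp_rot": TCP orientation; "force": force on the tool from outside, world axes, zero at the start; "moment": the same for the moment, N m; "opening": opening from 0.0 (shut) to 1.0 (fully open).
Only numpy, scipy, OpenCV 4.12 (cv2) and the standard library are available. Lean on these libraries where they do the work, as an engineer would, in place of code of your own. Each camera call takes 0.05 s, during which the arm holds its last target.

## Task

Build up the tube carousel. First put the blue toothed plate on the splined post of the ivory stand, collar up and fully down on the base, with its tab between the two blue pegs; then draw the amber plate out of its low clear-roofed garage and put it on top, collar up and fully down on the blue plate's collar, with its tab on the opposite side between the two amber pegs. Leave the two bottles and the glass cuvette where they stand.

Things in the scene. Friction and masses are not known exactly. Their poses are not given: they have to be found in the camera images.
- blue_plate_center (a point): Blue toothed plate, flat on the bench, collar up, 0.08 to 0.17 kg: disc 6 mm thick, 100 mm across (112 over the rim teeth); on its middle a square collar 38 mm wide, flats square to x and y, top 28 mm above the underside; cross-shaped bore right through (arms 27.6 mm over all, 11.6 wide, along x and y). Point on the axis, 14 mm above the underside. x points to the tab, z up.
- blue_plate_tab (a point): Centre of the lug on the blue plate's only tab, 71 mm from the axis along the plate's x, 7 mm above the underside. The tab is 16 mm wide and reaches 84 mm from the axis; its end, from 58 to 84 mm, is the lug, 14 mm high. Axes as the plate's.
- amber_plate_center (a point): Amber (orange) plate, same as the blue one in shape, size and axes, mass in the same range. It lies flat on the bench in the clear-roofed garage, collar up and under the roof, only its tab sticking out: it must be drawn out by the tab before the collar can be reached. Point on the axis, 14 mm above the underside. x points to the tab, z up.
- amber_plate_tab (a point): Centre of the lug on the amber plate's only tab, same sizes as the blue one's: 71 mm from the axis along the plate's x, 7 mm above the underside. Axes as the plate's.
- stand: Fixed carousel stand: round ivory base 184 mm across, top face 20 mm above the bench. Origin on the bench, on its axis, z up; +x points to the gap between the blue pegs, -x to that between the amber pegs. Seated, the blue plate's underside is 20 mm and the amber plate's 48 mm above the bench (it rests on the blue collar).
- stand_post_top (a point): Top of the stand's aluminium spline post, on the stand's axis, 81 mm above the bench. The post is a cross, arms 24 mm over all and 8 mm thick, along the stand's x and y; its top 7 mm tapers.
- stand_blue_gate (a point): The gap between the two blue pegs, at peg-top height (87 mm above the bench), 74 mm from the stand's axis along +x. There are 14 evenly spaced pegs in the ring, 8 mm thick, 25 mm free between neighbours (a peg stands at +y and at -y). They leave no room for fingers beside a tab, so plates go on held by the collar.
- stand_amber_gate (a point): The gap between the two amber pegs, at peg-top height (87 mm), 74 mm from the stand's axis along -x.
- garage: Fixed low garage with white side walls, clear acrylic roof and back, 142 mm wide, 44 mm high, no floor (the plate lies on the bench). Origin on the bench near the middle of the parked amber plate. The open mouth looks along -x, 44 mm from the origin (roof edge there, blue, underside at 38 mm). Inside 122 mm wide; back wall 61 mm behind the origin. The plate slides out along -x.
- amber_bottle: Small amber glass bottle with white cap, 38 mm across, 75 mm high; bystander. Origin at its foot.
- steel_bottle: Small bare grey metal bottle with white cap, 42 mm across, 75 mm high; bystander. Origin at its foot.
- cuvette: Clear square cuvette, 34 mm wide, 40 mm high; bystander. Origin at its foot.
Not all that is in view belongs to the job. Several things look just like the part that bears blue_plate_center: the one meant starts farthest to the robot's right. Several things look just like the part that bears amber_plate_center: the one meant starts farthest from the robot's base.

How it is judged (in metres and radians):
On the way:
1. the blue plate is seated on the stand's base, tab between the blue pegs (horizontal distance between blue_plate_center and stand below 0.004 m and z of blue_plate_center in the frame of stand between 0.03 and 0.037 m and x of blue_plate_tab in the frame of stand between 0.066 and 0.076 m and y of blue_plate_tab in the frame of stand between -0.011 and 0.011 m and angle between blue_plate_center's own z axis and vertical below 0.06 rad), for 0.2 s.
At the end, for the whole second after the job is handed in: Both plates at rest, level within 3.4 degrees, within 4 mm of the post axis: blue fully down on the base (-4 to +3 mm), tab between the blue pegs; amber fully down on the blue collar (-4 to +3 mm), tab between the amber pegs (lugs within 11 mm sideways, 5 mm radially) (all of step 1 and horizontal distance between amber_plate_center and stand below 0.004 m and z of amber_plate_center in the frame of stand between 0.058 and 0.065 m and x of amber_plate_tab in the frame of stand between -0.076 and -0.066 m and y of amber_plate_tab in the frame of stand between -0.011 and 0.011 m and angle between amber_plate_center's own z axis and vertical below 0.06 rad and linear speed of each of blue_plate, amber_plate below 0.02 m/s and angular speed of each of blue_plate, amber_plate below 0.2 rad/s); the robot touches nothing.
It fails at once if the amber bottle is shifted by more than 30 mm or tipped (distance of amber_bottle from where it was at the start of the episode above 0.03 m or angle between amber_bottle's own z axis and vertical above 0.5 rad).
It fails at once if the steel bottle is shifted by more than 30 mm or tipped (distance of steel_bottle from where it was at the start of the episode above 0.03 m or angle between steel_bottle's own z axis and vertical above 0.5 rad).
It fails at once if the cuvette is shifted by more than 30 mm or tipped (distance of cuvette from where it was at the start of the episode above 0.03 m or angle between cuvette's own z axis and vertical above 0.5 rad).
It also fails if it takes over 62 s, if anything falls off the work surface, if the arm or the gripper's body presses on something with over 40 N, if the wrist force passes 120 N, or if a joint passes its speed limit or range.

## Working session

There is one attempt and no reset: what is moved stays moved. The work goes in short steps, Python scripts to look and compute and a tool call to move; the robot and the scene stay as the last step left them, time stands still between calls to the robot, and variables do not carry over. Pictures are saved under pics/ and viewed, and the job is handed in when it is done.

Besides the shell and the picture viewer there is one more tool, called after "Call:" by a JSON object that holds its "fn" and its "kwargs". jog_arm: Moves the arm, as the interface text tells. Its arguments: {"type":"object","properties":{"rows":{"type":"array"}},"required":["rows"]}

```bash
mkdir -p pics; ls
cat > h.py <<'E'
import numpy as np, cv2
from rig import bot, vision
def cap(name,fn):
    info=vision.camera_info(name)
    p,d=vision.capture(name)
    cv2.imwrite(f'pics/{fn}.png',cv2.cvtColor(p,cv2.COLOR_RGB2BGR)); np.savez(f'pics/{fn}.npz',p=p,d=d,pos=info['position'],rot=info['rotation'],fov=info['vertical_fov'],cx=info['cx'],cy=info['cy'],wrist=(name=='wrist'))
    return p,d,info
class V:
    def __init__(s,fn):
        z=np.load(f'pics/{fn}.npz'); s.p=z['p'];s.d=z['d'];s.pos=z['pos'];s.R=z['rot'];s.cx=float(z['cx']);s.cy=float(z['cy']);s.w=bool(z['wrist'])
        s.f=240/np.tan(np.radians(float(z['fov']))/2)
    def rays(s,uv):
        uv=np.atleast_2d(np.asarray(uv,float)); x=(uv[:,0]-s.cx);y=uv[:,1]-s.cy
        if s.w:
            r=np.hypot(x,y)+1e-9;t=r/s.f
            c=np.stack([x/r*np.sin(t),y/r*np.sin(t),np.cos(t)],1)
        else: c=np.stack([x/s.f,y/s.f,np.ones_like(x)],1)
        return c@s.R.T
    def plane(s,uv,z):
        r=s.rays(uv); return s.pos+r*((z-s.pos[2])/r[:,2])[:,None]
    def proj(s,P):
        c=(np.atleast_2d(P)-s.pos)@s.R
        if s.w:
            h=np.hypot(c[:,0],c[:,1])+1e-12;t=np.arctan2(h,c[:,2])
            return np.stack([s.cx+s.f*t*c[:,0]/h,s.cy+s.f*t*c[:,1]/h],1)
        return np.stack([s.cx+s.f*c[:,0]/c[:,2],s.cy+s.f*c[:,1]/c[:,2]],1)
    def pts(s):
        v,u=np.mgrid[0:480,0:640]; r=s.rays(np.stack([u.ravel(),v.ravel()],1))
        fw=r@s.R[:,2]
        P=s.pos+r*(s.d.ravel()/fw)[:,None]; return P.reshape(480,640,3)
E
python3 - <<'E'
from h import *
for n in ['scene','side','wrist']:
    p,d,i=cap(n,n+'0'); print(n,i)
print(bot.read_state())
E
```

```text
pics
scene {'vertical_fov': 49.53597621013901, 'cx': 314.1620450871124, 'cy': 240.04744580400774, 'position': array([1.08555917, 0.23028903, 0.80699447]), 'rotation': array([[-0.39288552,  0.70317598, -0.59260822],
       [ 0.91955586,  0.30575171, -0.24684591],
       [ 0.00761486, -0.64191855, -0.76673502]])}
side {'vertical_fov': 52.695948616613364, 'cx': 317.55368200302786, 'cy': 251.4060301623393, 'position': array([ 0.4407022 , -0.60981869,  0.77977191]), 'rotation': array([[ 0.98391909, -0.13321227,  0.1189862 ],
       [-0.17859558, -0.74349287,  0.64445478],
       [ 0.0026161 , -0.65534177, -0.75532795]])}
wrist {'vertical_fov': 65.70646984690485, 'cx': 320.32568051112713, 'cy': 239.64044546614159, 'position': array([ 0.28236283, -0.56279532,  0.3841009 ]), 'rotation': array([[ 3.40918017e-01, -9.05693671e-01, -2.51979921e-01],
       [-9.40092825e-01, -3.28620338e-01, -9.07422352e-02],
       [-6.21058730e-04,  2.67820179e-01, -9.63468716e-01]])}
{'time_s': 0.15, 'joint_positions': array([-8.03024562e+01,  3.02680468e+01,  8.21392793e+01,  1.08189945e-03,
        6.76912867e+01, -1.02252382e+01]), 'qvel': array([ 0.12640043, -0.00392611, -0.17452722, -0.01607713,  0.02572272,
       -0.01828162]), 'tau': array([-2.18644482e-04, -4.40431309e+01, -1.76842761e+01,  6.32841582e-02,
        5.52265090e-02, -9.52758273e-05]), 'position': array([ 0.21293043, -0.5870249 ,  0.23278367]), 'tcp_rot': array([[ 9.40155202e-01,  3.40746418e-01, -2.72697341e-04],
       [ 3.40746374e-01, -9.40153722e-01,  1.69946541e-03],
       [ 3.22709330e-04, -1.69068188e-03, -9.99998519e-01]]), 'force': array([-0.29524246,  0.50402012,  0.764782  ]), 'moment': array([-0.04256782, -0.01843731,  0.00628132]), 'opening': 1.0012775608535684}
```

View pics/scene0.png

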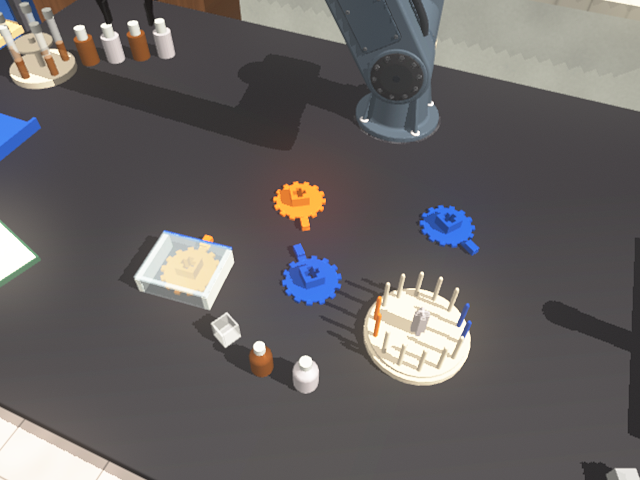

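View pics/side0.png

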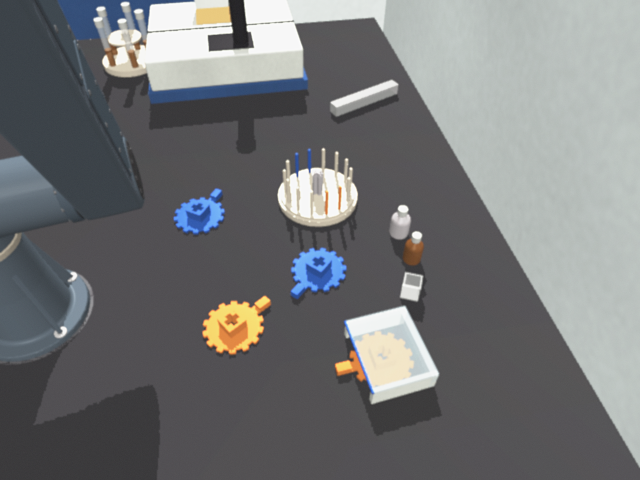

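View pics/wrist0.png

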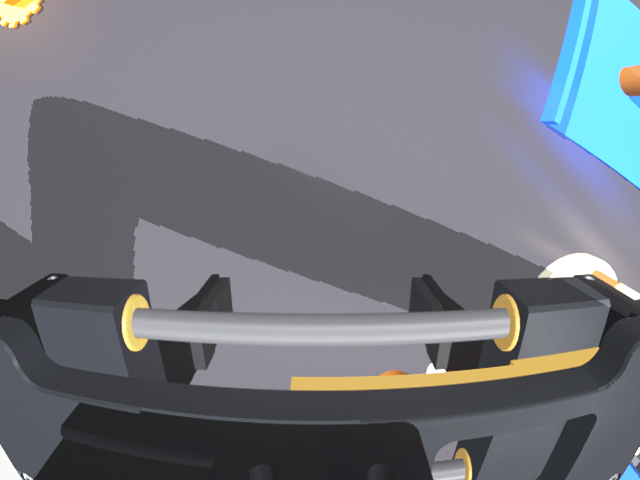

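Run:
```python
from h import *
for n in ['scene0','side0']:
    v=V(n);P=v.pts();hsv=cv2.cvtColor(v.p,cv2.COLOR_RGB2HSV)
    X,Y,Z=P[...,0],P[...,1],P[...,2]
    print(n,'bench z',np.median(Z[(abs(X-.55)<.2)&(abs(Y)<.3)&(v.d>0)]))
    for col,lo,hi in [('blue',100,128),('amber',8,28)]:
        m=cv2.inRange(hsv,(lo,110,60),(hi,255,255))
        k,l,st,c=cv2.connectedComponentsWithStats(m)
        for i in range(1,k):
            if st[i,4]>60:
                s=(l==i)&(v.d>0)
                q=P[s]
                if len(q)<20: continue
                print(col,c[i].round(),st[i,4],'mean',np.median(q,0).round(4),'zr',np.percentile(q[:,2],[2,50,98]).round(4))
    m=cv2.inRange(hsv,(0,0,120),(180,90,255))
    for v_,u_ in [(0,0)]:pass
for n,b in [('scene0',(100,160,380,230)),('side0',(260,130,260,280))]:
    im=cv2.imread(f'pics/{n}.png');x,y,w,h=b
    im=im[y:y+h,x:x+w];s=min(800/w,600/h);cv2.imwrite(f'pics/{n}z.png',cv2.resize(im,None,fx=s,fy=s,interpolation=cv2.INTER_CUBIC))
```

```text
scene0 bench z 6.806988595492447e-05
blue [ 6. 10.] 205 mean [-0.5267 -1.9933 -0.3611] zr [-0.4161 -0.3611 -0.3159]
blue [33. 10.] 102 mean [-0.6639 -1.993  -0.4289] zr [-0.4918 -0.4289 -0.3658]
blue [ 15. 132.] 1113 mean [ 0.4419 -0.7896  0.0074] zr [-0.0008  0.0074  0.0309]
blue [449. 228.] 1884 mean [0.3307 0.2121 0.0052] zr [-0.0021  0.0052  0.0279]
blue [197. 239.] 116 mean [ 0.5779 -0.2353  0.0423] zr [-0.0027  0.0423  0.0458]
blue [311. 278.] 2309 mean [0.5606 0.006  0.0056] zr [-0.0011  0.0056  0.0282]
blue [463. 314.] 94 mean [0.5577 0.2828 0.0609] zr [0.0193 0.0609 0.0869]
blue [467. 328.] 64 mean [0.5891 0.2927 0.0736] zr [0.0482 0.0736 0.0866]
amber [51.  5.] 375 mean [-0.5269 -1.6956 -0.2801] zr [-0.3599 -0.2801 -0.2378]
amber [210.   6.] 823 mean [-0.59   -0.9013 -0.1561] zr [-0.2668 -0.1561 -0.1125]
amber [139.  46.] 470 mean [ 0.0447 -0.7364  0.0407] zr [0.0008 0.0407 0.0704]
amber [87. 51.] 502 mean [ 0.1231 -0.85    0.0409] zr [0.0014 0.0409 0.0712]
amber [62. 51.] 129 mean [ 0.1544 -0.9066  0.0467] zr [0.0194 0.0467 0.07  ]
amber [51. 66.] 128 mean [ 0.2244 -0.884 
[... 705 characters left out ...]
. 214.] 1525 mean [0.3229 0.1999 0.0066] zr [-0.0008  0.0066  0.0292]
blue [317. 271.] 1976 mean [ 0.5513 -0.0061  0.0065] zr [-0.0004  0.0065  0.0292]
blue [358. 357.] 142 mean [ 0.5827 -0.2217  0.0436] zr [0.0007 0.0436 0.0463]
amber [213.  15.] 467 mean [0.3991 0.9619 0.1224] zr [0.1194 0.1224 0.1689]
amber [111.  55.] 114 mean [0.0719 0.9068 0.0408] zr [0.0227 0.0408 0.0673]
amber [133.  59.] 70 mean [0.1405 0.8808 0.0457] zr [0.0244 0.0457 0.0664]
amber [412. 252.] 386 mean [ 0.7455 -0.0129  0.0371] zr [0.0044 0.0371 0.0556]
amber [235. 325.] 2646 mean [ 0.3779 -0.1065  0.0066] zr [-0.0003  0.0066  0.0294]
amber [350. 367.] 448 mean [ 0.5742 -0.2252  0.0067] zr [-0.0013  0.0067  0.0162]
```

View pics/scene0z.png

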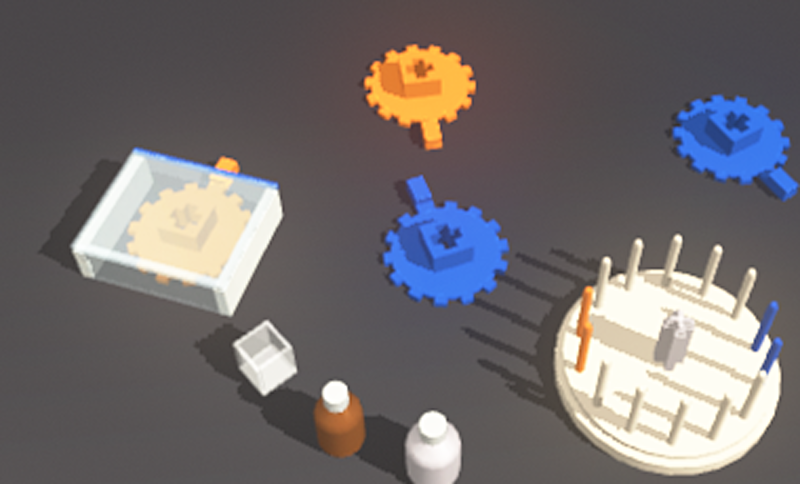

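View pics/side0z.png

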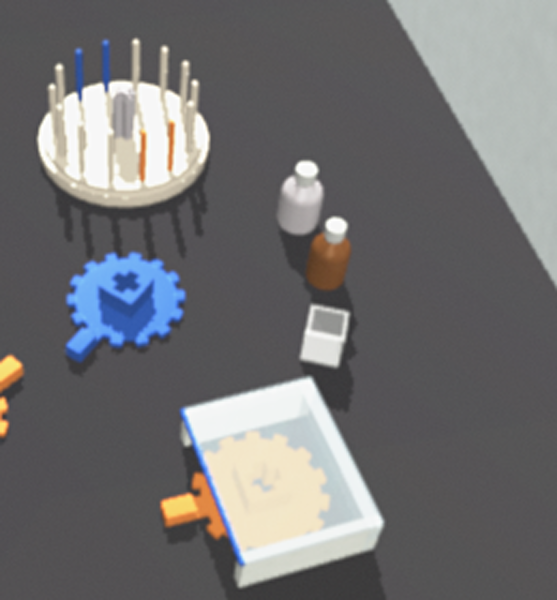

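```bash
cat > m.py <<'E'
from h import *
def plate(v,col,near,R=0.1):
    hsv=cv2.cvtColor(v.p,cv2.COLOR_RGB2HSV);P=v.pts()
    lo,hi={'blue':(100,128),'amber':(8,28)}[col]
    m=(cv2.inRange(hsv,(lo,100,40),(hi,255,255))>0)&(v.d>0)&(np.hypot(P[...,0]-near[0],P[...,1]-near[1])<R)
    # top face: z by depth, then pixel cast on plane
    vv,uu=np.nonzero(m&(P[...,2]>.0245)&(P[...,2]<.033))
    out={}
    if len(uu)>15:
        q=v.plane(np.stack([uu,vv],1),.028)[:,:2]
        r=cv2.minAreaRect((q*1000).astype(np.float32)); out['collar']=r
    vv,uu=np.nonzero(m&(P[...,2]>.0035)&(P[...,2]<.009))
    if len(uu)>30:
        q=v.plane(np.stack([uu,vv],1),.006)[:,:2]
        out['disc']=cv2.minEnclosingCircle((q[np.hypot(*(q-near[:2]).T)<.059]*1000).astype(np.float32)) 
    vv,uu=np.nonzero(m&(P[...,2]>.0115)&(P[...,2]<.0165)&(np.hypot(P[...,0]-near[0],P[...,1]-near[1])>.055))
    if len(uu)>5:
        q=v.plane(np.stack([uu,vv],1),.014)[:,:2]
        out['lug']=((q.mean(0)*1000).round(1),cv2.minAreaRect((q*1000).astype(np.float32)))
    return out
E
python3 - <<'E'
from m import *
for n in ['scene0','side0']:
    v=V(n);P=v.pts()
    print(n); 
    for k,a in plate(v,'blue',np.array([.556,.002])).items():print(k,a)
    hsv=cv2.cvtColor(v.p,cv2.COLOR_RGB2HSV)
    # peg tops
    X,Y,Z=P[...,0],P[...,1],P[...,2]
    m=(v.d>0)&(Z>.076)&(Z<.093)&(np.hypot(X-.6,Y-.2)<.13)
    k,l,st,c=cv2.connectedComponentsWithStats(m.astype(np.uint8))
    for i in range(1,k):
        s=l==i; print('peg',c[i].round(1),st[i,4],np.median(P[s],0).round(4),P[s][:,2].max().round(4),'hue',np.median(hsv[s],0))
    m=(v.d>0)&(abs(Z-.02)<.004)&(np.hypot(X-.63,Y-.22)<.14)
    vv,uu=np.nonzero(m);q=v.plane(np.stack([uu,vv],1),.02)[:,:2]
    print('base',cv2.minEnclosingCircle((q*1000).astype(np.float32)))
    # bottles etc
    m=(v.d>0)&(Z>.03)&(Z<.1)&(X>.45)&(X<.95)&(Y>-.4)&(Y<.1)
    k,l,st,c=cv2.connectedComponentsWithStats(m.astype(np.uint8))
    for i in range(1,k):
        if st[i,4]<15: continue
        s=l==i; print('obj',c[i].round(1),st[i,4],P[s].min(0).round(3),P[s].max(0).round(3))
    vv,uu=np.nonzero((v.d>0)&(abs(Z-.044)<.003)&(abs(X-.63)<.12)&(abs(Y+.24)<.15)); q=v.plane(np.stack([uu,vv],1),.044)[:,:2]
    r=cv2.minAreaRect((q*1000).astype(np.float32));print('garage',r)
    print('amber');
    for k,a in plate(v,'amber',np.array([.63,-.25]),.12).items():print(k,a)
E
```

```text
scene0
collar ((557.9606323242188, 6.25514030456543), (40.01667404174805, 39.05768585205078), 44.105812072753906)
disc ((555.6461791992188, 2.2511332035064697), 58.84131622314453)
lug (array([506.1, -42.8]), ((506.5337829589844, -42.832332611083984), (25.653350830078125, 15.521562576293945), 45.628318786621094))
peg [421.2 275.1] 27 [0.5245 0.1973 0.0825] 0.0898 hue [ 19.  46. 230.]
peg [402.7 277. ] 23 [0.541  0.1688 0.0831] 0.0871 hue [ 19.  47. 230.]
peg [440.1 280.3] 29 [0.5218 0.23   0.0813] 0.0876 hue [ 19.  48. 220.]
peg [387.8 285.4] 23 [0.5688 0.1509 0.0827] 0.0876 hue [ 20.  43. 233.]
peg [456.2 291.3] 25 [0.5332 0.2605 0.0812] 0.0881 hue [ 19.  49. 217.]
peg [379.  299.6] 25 [0.6013 0.1462 0.0825] 0.0876 hue [ 13. 178. 248.]
peg [466.7 306.6] 27 [0.557  0.2831 0.0827] 0.0877 hue [113. 138. 175.]
peg [423.2 312.3] 68 [0.5933 0.2202 0.0792] 0.0822 hue [ 11.   13.  235.5]
peg [378.8 316.5] 26 [0.6325 0.1567 0.0828] 0.0869 hue [ 14.  175.  245.5]
peg [468.6 323.9] 30 [0.5878 0.2934 0.0829] 0.0898 hue [113.  135.5 177. ]
peg [387.6 333.5] 30 [0.657  0.1793 0.0833] 0.0872 hue [ 
[... 2231 characters left out ...]
8 [0.598  0.1439 0.0826] 0.0876 hue [ 17.  122.  236.5]
base ((591.6377563476562, 214.30325317382812), 90.86604309082031)
obj [400.7 219. ] 366 [0.727 0.055 0.03 ] [0.768 0.091 0.077]
obj [414.2 245.2] 344 [ 0.734 -0.022  0.03 ] [0.77  0.014 0.078]
obj [412.1 282. ] 193 [ 0.701 -0.107  0.03 ] [ 0.745 -0.061  0.044]
obj [390.  350.4] 5289 [ 0.574 -0.294  0.03 ] [ 0.706 -0.139  0.05 ]
garage ((661.3114624023438, -193.446533203125), (168.05572509765625, 185.21580505371094), 6.0393195152282715)
amber
disc ((585.084228515625, -230.58700561523438), 20.170560836791992)
lug (array([ 558.1, -224. ]), ((557.961181640625, -224.1221923828125), (26.182823181152344, 16.96915626525879), 6.907878398895264))
```

```bash
cat > go.py <<'E'
import sys,numpy as np
from h import bot
from scipy.spatial.transform import Rotation as Ro
# usage go.py x y z(mm TCP) yaw(deg of tool x) 
def rel(x,y,z,yaw):
    s=bot.read_state();R=s['tcp_rot'];p=s['position']*1000
    a=np.radians(yaw);T=np.array([[np.cos(a),np.sin(a),0],[np.sin(a),-np.cos(a),0],[0,0,-1]])
    cy=np.degrees(np.arctan2(R[1,0],R[0,0]))
    print('t',round(s['time_s'],2),'pos',p.round(1),'yaw',cy.round(2),'tilt',np.degrees(np.arccos(-R[2,2])).round(2),'q',s['joint_positions'].round(1),'F',s['force'].round(1),'open',round(s['opening'],3))
    print('dp',(R.T@(np.array([x,y,z])-p)).round(1),'turn',np.degrees(Ro.from_matrix(R.T@T).as_rotvec()).round(2))
if len(sys.argv)>4: rel(*map(float,sys.argv[1:5]))
else: rel(0,0,0,0)
E
python3 go.py 600 46 220 119.9
```

```text
t 0.15 pos [ 212.9 -587.   232.8] yaw 19.92 tilt 0.1 q [-80.3  30.3  82.1   0.   67.7 -10.2] F [-0.3  0.5  0.8] open 1.001
dp [ 579.6 -463.2   13.8] turn [-5.000e-02 -1.000e-01 -9.998e+01]
```

Call:
{"fn": "jog_arm", "kwargs": {"rows": [{"dp": [579.6, -463, 14], "turn": [0, 0, -100], "grip": 0.65}, {"dp": [579.6, -463, 14], "turn": [0, 0, -100], "grip": 0.65}, {"dp": [579.6, -463, 14], "turn": [0, 0, -100], "grip": 0.65}, {"dp": [579.6, -463, 14], "turn": [0, 0, -100], "grip": 0.65}, {"dp": [579.6, -463, 14], "turn": [0, 0, -100], "grip": 0.65}, {"dp": [579.6, -463, 14], "turn": [0, 0, -100], "grip": 0.65}, {"dp": [579.6, -463, 14], "turn": [0, 0, -100], "grip": 0.65}, {"dp": [579.6, -463, 14], "turn": [0, 0, -100], "grip": 0.65}, {"dp": [579.6, -463, 14], "turn": [0, 0, -100], "grip": 0.65}, {"dp": [579.6, -463, 14], "turn": [0, 0, -100], "grip": 0.65}]}}

```text
time_s: 1.15
position: [0.4746, -0.1592, 0.2241]
tcp_rot: [[-0.279, 0.96, -0.0], [0.96, 0.279, -0.0], [-0.0, -0.0, -1.0]]
force: [1.4, -1.0, 0.1]
opening: 0.65
```

```bash
python3 go.py 600 46 220 -136.4
```

```text
t 1.15 pos [ 474.6 -159.2  224.1] yaw 106.21 tilt 0.0 q [-31.4  21.4 100.3  -0.   58.3 -47.6] F [ 1.4 -1.   0.1] open 0.65
dp [162.  177.8   4.1] turn [  -0.     -0.   -117.39]
```

Call:
{"fn": "jog_arm", "kwargs": {"rows": [{"dp": [162, 178, 4], "turn": [0, 0, -117.4], "grip": 0.65}, {"dp": [162, 178, 4], "turn": [0, 0, -117.4], "grip": 0.65}, {"dp": [162, 178, 4], "turn": [0, 0, -117.4], "grip": 0.65}, {"dp": [162, 178, 4], "turn": [0, 0, -117.4], "grip": 0.65}, {"dp": [162, 178, 4], "turn": [0, 0, -117.4], "grip": 0.65}, {"dp": [162, 178, 4], "turn": [0, 0, -117.4], "grip": 0.65}, {"dp": [162, 178, 4], "turn": [0, 0, -117.4], "grip": 0.65}, {"dp": [162, 178, 4], "turn": [0, 0, -117.4], "grip": 0.65}, {"dp": [162, 178, 4], "turn": [0, 0, -117.4], "grip": 0.65}, {"dp": [162, 178, 4], "turn": [0, 0, -117.4], "grip": 0.65}]}}

```text
time_s: 2.15
position: [0.6005, 0.0436, 0.2197]
tcp_rot: [[-0.977, -0.211, -0.001], [-0.211, 0.977, 0.0], [0.001, 0.0, -1.0]]
force: [-1.4, 0.2, -0.2]
opening: 0.649
```

```bash
python3 go.py 600 46 220 -136.4
```

```text
t 2.15 pos [600.5  43.6 219.7] yaw -167.82 tilt 0.05 q [  -6.5   29.4   86.3   -0.    64.4 -108.7] F [-1.4  0.2 -0.2] open 0.649
dp [ 0.   2.5 -0.3] turn [ 3.000e-02 -4.000e-02 -3.142e+01]
```

Call:
{"fn": "jog_arm", "kwargs": {"rows": [{"dp": [0, 2, 0], "turn": [0, 0, -31.4], "grip": 0.65}, {"dp": [0, 2, 0], "turn": [0, 0, -31.4], "grip": 0.65}, {"dp": [0, 2, 0], "turn": [0, 0, -31.4], "grip": 0.65}, {"dp": [0, 2, 0], "turn": [0, 0, -31.4], "grip": 0.65}, {"dp": [0, 2, 0], "turn": [0, 0, -31.4], "grip": 0.65}, {"dp": [0, 2, 0], "turn": [0, 0, -31.4], "grip": 0.65}]}}

```text
time_s: 2.75
position: [0.6002, 0.0454, 0.2199]
tcp_rot: [[-0.73, -0.683, -0.001], [-0.683, 0.73, 0.0], [0.0, 0.0, -1.0]]
force: [-0.0, 0.1, 0.8]
opening: 0.649
```

```bash
python3 - <<'E'
from h import *
cap('wrist','w1')
E
python3 go.py 556 4.5 60 -136.4
```

```text
t 2.8 pos [600.3  45.4 219.9] yaw -136.89 tilt 0.03 q [  -6.3   29.3   86.3    0.    64.4 -139.4] F [ 0.3  0.3 -0. ] open 0.65
dp [ 60.2   0.3 159.9] turn [ 0.02 -0.02 -0.49]
```

View pics/w1.png

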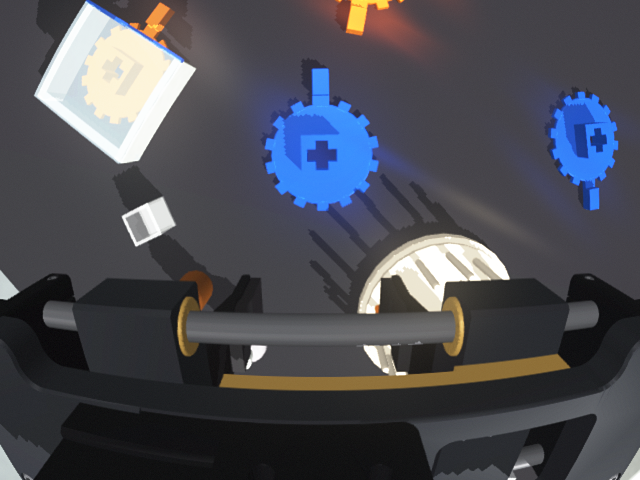

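Run:
```python
from m import *
v=V('w1')
print(plate(v,'blue',np.array([.556,.004])))
hsv=cv2.cvtColor(v.p,cv2.COLOR_RGB2HSV)
# cross: dark
g=v.p.max(2)
sub=(g<150).astype(np.uint8);sub[:, :300]=0;sub[:,345:]=0;sub[:134]=0;sub[175:]=0
k,l,st,c=cv2.connectedComponentsWithStats(sub)
for i in range(1,k):
    if st[i,4]>30:
        vv,uu=np.nonzero(l==i);print('dark',c[i],st[i],v.plane([[st[i,0]+(st[i,2]-1)/2,st[i,1]+(st[i,3]-1)/2],c[i]],.028).round(4))
# outer contour of disc at z=.006
m=cv2.inRange(hsv,(100,100,60),(128,255,255));k,l,st,c=cv2.connectedComponentsWithStats(m);i=l[120,330];vv,uu=np.nonzero(l==i)
q=v.plane(np.stack([uu,vv],1),.006)[:,:2]; r=np.hypot(*(q-[.556,.004]).T);
print('disc',cv2.minEnclosingCircle((q[r<.0605]*1000).astype(np.float32)))
print('amber',plate(v,'amber',np.array([.56,-.223]),.05))
im=v.p[90:220,240:400]
cv2.imwrite('pics/w1z.png',cv2.resize(cv2.cvtColor(im,cv2.COLOR_RGB2BGR),None,fx=4,fy=4))
```

```text
{'collar': ((557.437255859375, 5.254024505615234), (38.82929611206055, 37.90928649902344), 43.525169372558594), 'disc': ((556.684814453125, 4.449277400970459), 57.53373336791992), 'lug': (array([506.5, -43.9]), ((506.7525634765625, -43.89717102050781), (24.661344528198242, 15.119421005249023), 43.08161926269531))}
dark [324.73702422 151.83737024] [313 141  23  26 289] [[0.5548 0.0061 0.028 ]
 [0.5532 0.0055 0.028 ]]
disc ((555.9954833984375, 4.0102219581604), 60.48601531982422)
amber {'disc': ((575.5064697265625, -221.33145141601562), 29.888132095336914)}
```

View pics/w1z.png

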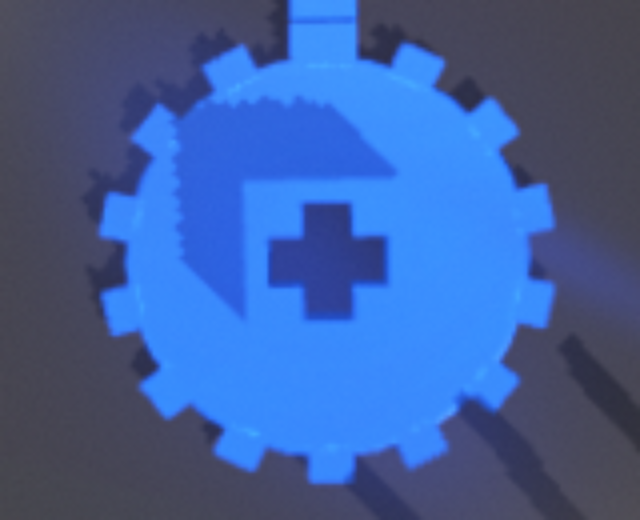

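Run:
```python
from m import *
v=V('w1')
print('cross',v.plane([[321.5,154.7]],.028).round(4))
c=v.plane([[321.5,154.7]],.028)[0,:2]
P=v.pts();print(P[140:143,300:304,2].round(4).tolist(), P[165,322,2],P[80,320,2])
l=np.array([.5066,-.0439]);d=l-c;print(np.degrees(np.arctan2(d[1],d[0])),np.hypot(*d))
hsv=cv2.cvtColor(v.p,cv2.COLOR_RGB2HSV)
m=cv2.inRange(hsv,(8,150,120),(22,255,255))
k,l,st,cc=cv2.connectedComponentsWithStats(m)
for i in range(1,k):
    if st[i,4]>40:
        s=(l==i)&(v.d>0);print(cc[i],st[i],np.median(P[s],0).round(4))
im=v.p[0:180,20:240]
cv2.imwrite('pics/w1y.png',cv2.resize(cv2.cvtColor(im,cv2.COLOR_RGB2BGR),None,fx=3.3,fy=3.3,interpolation=cv2.INTER_CUBIC))
```

```text
cross [[0.5572 0.0052 0.028 ]]
[[0.0061, 0.0289, 0.0291, 0.0287], [0.0059, 0.0284, 0.0271, 0.0274], [0.0056, 0.0273, 0.0291, 0.0283]] 0.000851509789761673 0.014023258927352678
-135.8509178407217 0.07045587140444474
[361.62007168  16.08960573] [346   0  46  36 279] [ 0.4277 -0.0604  0.0059]
[154.19611307  20.96466431] [130   2  41  38 566] [ 0.5667 -0.2218  0.0132]
[203.25581395 300.39534884] [199 292  12  18  86] [0.7435 0.0151 0.0412]
[182.53488372 308.25581395] [179 297   9  25  86] [ 0.5971 -0.0033  0.296 ]
[181.82954545 344.34090909] [178 334  10  21  88] [0.6025 0.0019 0.2999]
[456.56923077 348.64615385] [449 340  14  15  65] [0.5593 0.0506 0.2994]
[405.28159275 376.30138293] [ 220  355  350   35 4194] [0.568  0.0449 0.307 ]
```

View pics/w1y.png

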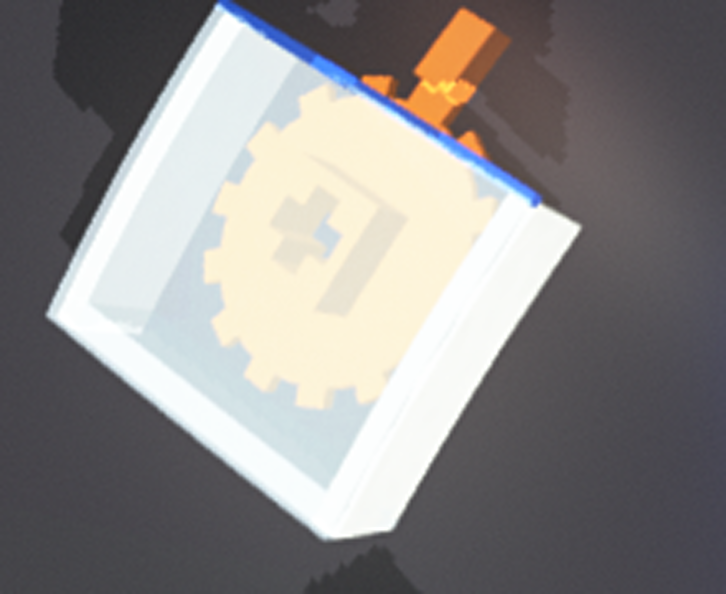

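```bash
python3 go.py 557.2 5.2 22 -136
```

```text
t 2.8 pos [600.3  45.4 219.9] yaw -136.89 tilt 0.03 q [  -6.3   29.3   86.3    0.    64.4 -139.4] F [ 0.3  0.3 -0. ] open 0.65
dp [ 58.8   0.  197.9] turn [ 0.02 -0.02 -0.89]
```

Call:
{"fn": "jog_arm", "kwargs": {"rows": [{"dp": [30, 0, 35], "turn": [0, 0, -0.9], "grip": 0.65}, {"dp": [50, 0, 75], "turn": [0, 0, -0.9], "grip": 0.65}, {"dp": [59, 0, 115], "turn": [0, 0, -0.9], "grip": 0.65}, {"dp": [59, 0, 145], "turn": [0, 0, -0.9], "grip": 0.65}, {"dp": [59, 0, 165], "turn": [0, 0, -0.9], "grip": 0.65}, {"dp": [59, 0, 182], "turn": [0, 0, -0.9], "grip": 0.65}, {"dp": [59, 0, 192], "turn": [0, 0, -0.9], "grip": 0.65}, {"dp": [59, 0, 198], "turn": [0, 0, -0.9], "grip": 0.65}, {"dp": [59, 0, 198], "turn": [0, 0, -0.9], "grip": 0.65}]}}

```text
time_s: 3.7
position: [0.5573, 0.005, 0.0218]
tcp_rot: [[-0.718, -0.696, -0.001], [-0.696, 0.718, 0.0], [0.0, 0.001, -1.0]]
force: [-0.8, 0.1, -0.1]
opening: 0.651
```

```bash
python3 go.py 557.2 5.2 22 -136; python3 -c "
from h import *
cap('wrist','w2')"
```

```text
t 3.7 pos [557.3   5.   21.8] yaw -135.9 tilt 0.04 q [ -11.    43.7  100.     0.    36.4 -145.1] F [-0.8  0.1 -0.1] open 0.651
dp [-0.   0.2 -0.2] turn [ 0.03 -0.02  0.1 ]
```

View pics/w2.png

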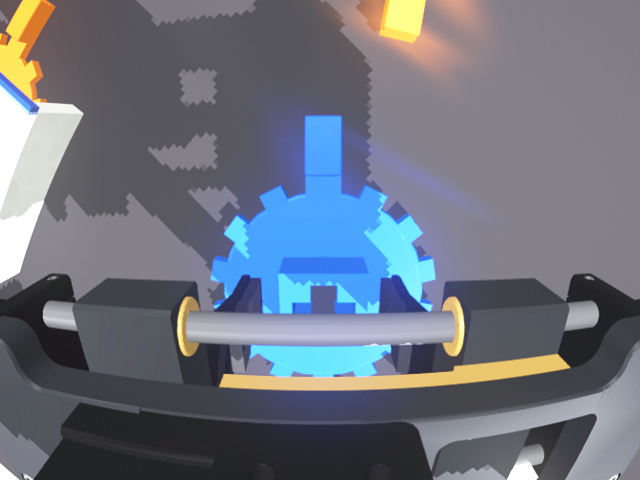

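Call:
{"fn": "jog_arm", "kwargs": {"rows": [{"dp": [0, 0, 0], "turn": [0, 0, 0], "grip": 0.3}, {"dp": [0, 0, 0], "turn": [0, 0, 0], "grip": 0.3}, {"dp": [0, 0, 0], "turn": [0, 0, 0], "grip": 0.3}, {"dp": [0, 0, 0], "turn": [0, 0, 0], "grip": 0.3}, {"dp": [0, 0, 0], "turn": [0, 0, 0], "grip": 0.3}, {"dp": [0, 0, -5], "turn": [0, 0, 0], "grip": 0.3}, {"dp": [0, 0, -20], "turn": [0, 0, 0], "grip": 0.3}, {"dp": [0, 0, -45], "turn": [0, 0, 0], "grip": 0.3}, {"dp": [0, 0, -75], "turn": [0, 0, 0], "grip": 0.3}, {"dp": [0, 0, -105], "turn": [0, 0, 0], "grip": 0.3}]}}

```text
time_s: 4.75
position: [0.5568, 0.0049, 0.1277]
tcp_rot: [[-0.718, -0.696, -0.001], [-0.696, 0.718, 0.0], [0.001, 0.001, -1.0]]
force: [0.9, -0.0, -1.5]
opening: 0.434
```

```bash
python3 - <<'E'
from h import *
cap('wrist','w3')
E
python3 go.py 593 218 150 108
```

```text
t 4.8 pos [560.    4.5 132.6] yaw -135.86 tilt 0.45 q [ -11.    33.1   97.1   -0.    49.4 -145.1] F [0.3 0.1 1.8] open 0.431
dp [-172.4  130.1  -17.5] turn [1.0000e-02 5.3000e-01 1.1613e+02]
```

View pics/w3.png

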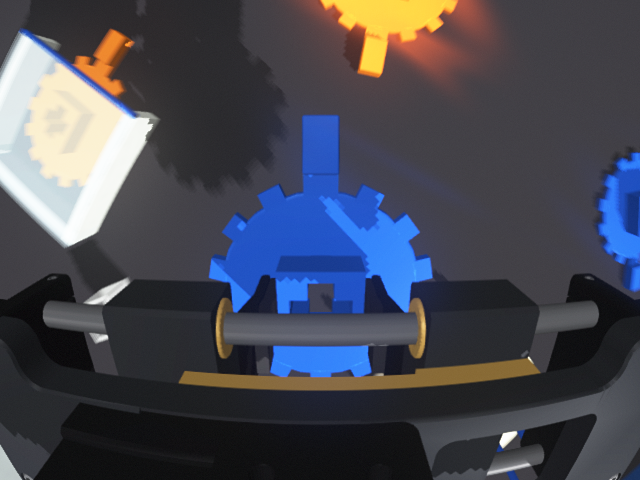

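Call:
{"fn": "jog_arm", "kwargs": {"rows": [{"dp": [-5, 4, -5], "turn": [0, 0, 4], "grip": 0.3}, {"dp": [-15, 11, -10], "turn": [0, 0, 11], "grip": 0.3}, {"dp": [-30, 23, -15], "turn": [0, 0, 19], "grip": 0.3}, {"dp": [-48, 36, -20], "turn": [0, 0, 27], "grip": 0.3}, {"dp": [-66, 50, -23], "turn": [0, 0, 35], "grip": 0.3}, {"dp": [-84, 63, -23], "turn": [0, 0, 43], "grip": 0.3}, {"dp": [-102, 77, -23], "turn": [0, 0, 51], "grip": 0.3}, {"dp": [-120, 91, -23], "turn": [0, 0, 59], "grip": 0.3}, {"dp": [-136, 103, -23], "turn": [0, 0, 67], "grip": 0.3}, {"dp": [-150, 113, -23], "turn": [0, 0, 75], "grip": 0.3}]}}

```text
time_s: 5.8
position: [0.5861, 0.1916, 0.1497]
tcp_rot: [[-0.856, 0.518, -0.001], [0.518, 0.856, -0.0], [0.001, -0.001, -1.0]]
force: [-0.1, -0.2, -1.3]
opening: 0.434
```

```bash
python3 go.py 593 218 150 108
```

```text
t 5.8 pos [586.1 191.6 149.7] yaw 148.82 tilt 0.04 q [  7.7  35.4  87.6  -0.   57.  -51.1] F [-0.1 -0.2 -1.3] open 0.434
dp [ 7.8 26.2 -0.3] turn [-4.000e-02 -2.000e-02  4.082e+01]
```

```bash
python3 go.py 488 121 180 108
```

```text
t 5.8 pos [586.1 191.6 149.7] yaw 148.82 tilt 0.04 q [  7.7  35.4  87.6  -0.   57.  -51.1] F [-0.1 -0.2 -1.3] open 0.434
dp [  47.4 -111.2  -30.2] turn [-4.000e-02 -2.000e-02  4.082e+01]
```

Call:
{"fn": "jog_arm", "kwargs": {"rows": [{"dp": [4, -8, -5], "turn": [0, 0, 5], "grip": 0.3}, {"dp": [12, -25, -12], "turn": [0, 0, 12], "grip": 0.3}, {"dp": [22, -48, -20], "turn": [0, 0, 20], "grip": 0.3}, {"dp": [32, -72, -26], "turn": [0, 0, 28], "grip": 0.3}, {"dp": [41, -93, -30], "turn": [0, 0, 35], "grip": 0.3}, {"dp": [46, -106, -30], "turn": [0, 0, 40], "grip": 0.3}, {"dp": [47, -111, -30], "turn": [0, 0, 41], "grip": 0.3}, {"dp": [47, -111, -30], "turn": [0, 0, 41], "grip": 0.3}, {"dp": [47, -111, -30], "turn": [0, 0, 41], "grip": 0.3}]}}

```text
time_s: 6.7
position: [0.49, 0.1195, 0.1801]
tcp_rot: [[-0.312, 0.95, 0.001], [0.95, 0.312, 0.0], [-0.0, 0.001, -1.0]]
force: [-0.6, -0.3, -1.1]
opening: 0.43
```

```bash
python3 - <<'E'
from h import *
cap('wrist','w4')
E
python3 go.py 593 218 150 108
```

```text
t 6.75 pos [490.1 119.6 180.1] yaw 108.18 tilt 0.06 q [  1.   25.5 102.4   0.   52.1 -17.2] F [ 0.7 -0.3 -0.6] open 0.431
dp [ 61.4 128.4  30.2] turn [0.06 0.01 0.18]
```

View pics/w4.png

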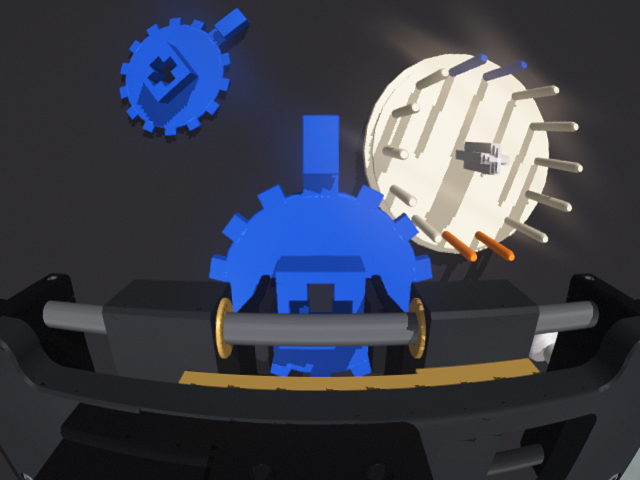

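```bash
cat > stand.py <<'E'
from m import *
from scipy.optimize import least_squares
def stand(n,zl=.0815):
    v=V(n);P=v.pts();hsv=cv2.cvtColor(v.p,cv2.COLOR_RGB2HSV);X,Y,Z=P[...,0],P[...,1],P[...,2]
    m=(v.d>0)&(Z>zl)&(Z<.095)&(np.hypot(X-.593,Y-.218)<.11)&(np.hypot(X-.593,Y-.218)>.045)
    k,l,st,c=cv2.connectedComponentsWithStats(m.astype(np.uint8))
    C=[];H=[]
    for i in range(1,k):
        if st[i,4]<8: continue
        s=l==i; vv,uu=np.nonzero(s)
        # use depth xyz
        C.append(P[s][:,:2].mean(0));H.append(np.median(hsv[s],0))
    C=np.array(C);H=np.array(H)
    def f(p):
        d=C-p[:2];a=np.arctan2(d[:,1],d[:,0])-p[2]
        w=2*np.pi/14; kk=np.round(a/w-.5)+.5   # pegs at half steps about gate dir
        aa=kk*w+p[2]
        return (C-p[:2]-p[3]*np.stack([np.cos(aa),np.sin(aa)],1)).ravel()
    r=least_squares(f,[.593,.218,np.radians(108),.074],loss='soft_l1',f_scale=.001)
    p=r.x;print(n,'n',len(C),'centre',(p[:2]*1000).round(2),'yaw',np.degrees(p[2]).round(2),'R',(p[3]*1000).round(2),'res',(np.abs(f(p)).max()*1000).round(2))
    for c,h in zip(C,H):
        if h[1]>110: print('  col',(c*1000).round(1),h)
    m=(v.d>0)&(Z>.077)&(Z<.086)&(np.hypot(X-p[0],Y-p[1])<.03)
    if m.sum()>5:print('post',(P[m].mean(0)*1000).round(1),m.sum(),cv2.minAreaRect((P[m][:,:2]*1000).astype(np.float32)))
    return p
if __name__=='__main__':
    for n in ['w4','scene0','side0']: stand(n)
    # in-hand plate
    v=V('w4')
    hsv=cv2.cvtColor(v.p,cv2.COLOR_RGB2HSV);P=v.pts()
    from rig import bot
    s=bot.read_state();T=s['position'];R=s['tcp_rot']
    m=(cv2.inRange(hsv,(100,100,40),(128,255,255))>0)
    L=(P-T)@R*1000
    lug=m&(L[...,0]>55)&(L[...,0]<88)&(abs(L[...,1])<15)
    q=L[lug];print('lug z hist',np.percentile(q[:,2],[5,25,50,75,95]).round(1))
    tz=lug&(abs(L[...,2]-8)<3)
    print('lug top', cv2.minAreaRect(L[tz][:,:2].astype(np.float32)),L[tz].mean(0))
    d=m&(abs(L[...,2]-16)<2)&(np.hypot(L[...,0],L[...,1])<60);q=L[d];print('disc z',np.median(q[:,2]),'fit',cv2.minEnclosingCircle(q[:,:2].astype(np.float32)))
    for row in (125,140,155,165): 
        u=np.nonzero(m[row,290:355])[0]+290; print(row,u[0],u[-1])
    for col in (310,320,330):
        u=np.nonzero(m[90:200,col])[0]+90; print(col,u[0])
E
python3 stand.py
```

```text
w4 n 14 centre [592.38 219.34] yaw 107.96 R 73.35 res 0.36
  col [598.9 146.4] [ 12.  203.  214.5]
  col [630.  156.4] [ 12. 210. 205.]
post [592.6 219.6  79.9] 332 ((593.5504150390625, 219.94573974609375), (17.955114364624023, 17.99410057067871), 61.05217742919922)
scene0 n 14 centre [594.09 219.74] yaw 107.85 R 73.96 res 0.51
  col [600.8 146.2] [ 15. 179. 254.]
  col [556.2 283.4] [113.  147.  189.5]
  col [631.6 156.4] [ 14.5 176.5 249. ]
  col [587.5 293.6] [113. 147. 192.]
post [594.2 220.1  79.6] 59 ((594.0691528320312, 219.6798095703125), (16.864049911499023, 16.252822875976562), 69.54808807373047)
side0 n 14 centre [592.05 217.67] yaw 108.04 R 73.98 res 1.28
  col [585.8 291.6] [110. 153. 175.]
  col [553.8 280. ] [111. 155. 171.]
  col [629.9 154.1] [ 14.5 118.  235. ]
  col [598.3 144. ] [ 17.  122.  237.5]
post [592.3 217.9  79.5] 29 ((591.6058959960938, 218.66351318359375), (14.448995590209961, 16.626487731933594), 67.01567840576172)
lug z hist [-151.4    7.9    8.4    8.9   10. ]
lug top ((69.8572998046875, 0.2746906280517578), (25.68205451965332, 15.93211555480957), 0.06293821334838867) [69.97018305  0.23468321  8.46153949]
disc z 16.356249791189825 fit ((-0.35452592372894287, 0.20098237693309784), 56.891510009765625)
125 301 339
140 290 339
155 291 339
165 291 339
310 114
320 114
330 114
```

```bash
python3 go.py 592.3 219.8 112 108
```

```text
t 6.75 pos [490.1 119.6 180.1] yaw 108.18 tilt 0.06 q [  1.   25.5 102.4   0.   52.1 -17.2] F [ 0.7 -0.3 -0.6] open 0.431
dp [ 63.3 128.3  68.2] turn [0.06 0.01 0.18]
```

Call:
{"fn": "jog_arm", "kwargs": {"rows": [{"dp": [5, 10, 2], "turn": [0, 0, 0.2], "grip": 0.3}, {"dp": [15, 30, 6], "turn": [0, 0, 0.2], "grip": 0.3}, {"dp": [28, 57, 12], "turn": [0, 0, 0.2], "grip": 0.3}, {"dp": [42, 84, 20], "turn": [0, 0, 0.2], "grip": 0.3}, {"dp": [53, 107, 30], "turn": [0, 0, 0.2], "grip": 0.3}, {"dp": [60, 122, 40], "turn": [0, 0, 0.2], "grip": 0.3}, {"dp": [63.3, 128.3, 50], "turn": [0, 0, 0.2], "grip": 0.3}, {"dp": [63.3, 128.3, 62], "turn": [0, 0, 0.2], "grip": 0.3}, {"dp": [63.3, 128.3, 68], "turn": [0, 0, 0.2], "grip": 0.3}, {"dp": [63.3, 128.3, 68], "turn": [0, 0, 0.2], "grip": 0.3}]}}

```text
time_s: 7.75
position: [0.5896, 0.2187, 0.1106]
tcp_rot: [[-0.307, 0.952, -0.004], [0.952, 0.307, -0.001], [0.0, -0.004, -1.0]]
force: [0.7, -0.1, -1.5]
opening: 0.433
```

```bash
python3 - <<'E'
from h import *
cap('wrist','w5');cap('scene','s5');cap('side','d5')
a=cv2.imread('pics/s5.png')[220:400,320:520];b=cv2.imread('pics/d5.png')[100:280,220:420]
cv2.imwrite('pics/c5.png',cv2.resize(np.hstack([a,b]),None,fx=2,fy=2,interpolation=cv2.INTER_CUBIC))
E
python3 go.py 592.3 219.8 41.8 108
```

```text
t 7.9 pos [591.4 219.  112.6] yaw 107.88 tilt 0.03 q [10.2 39.2 86.9 -0.  53.9 -7.7] F [ 0.4 -0.6 -0.2] open 0.435
dp [ 0.5  1.1 70.8] turn [ 0.03  0.01 -0.12]
```

View pics/w5.png

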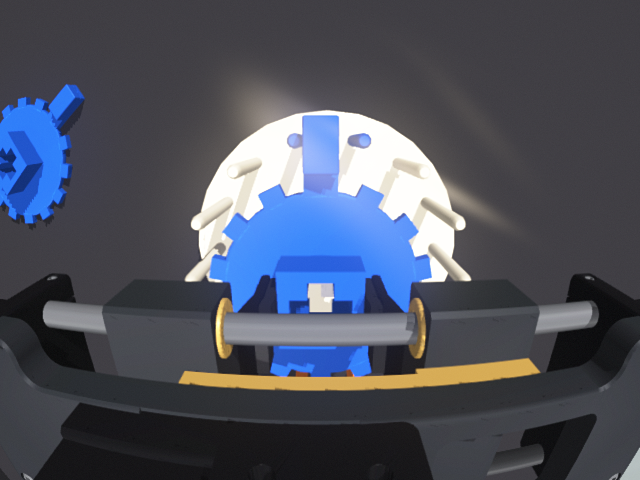

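View pics/c5.png

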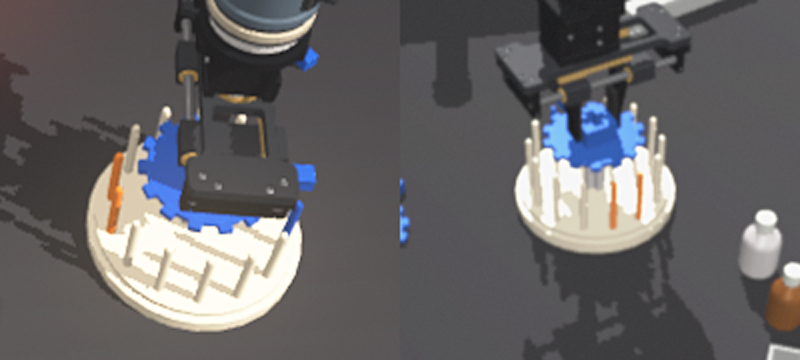

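Call:
{"fn": "jog_arm", "kwargs": {"rows": [{"dp": [0.3, 0.6, 0], "turn": [0, 0, 0], "grip": 0.3}, {"dp": [0.3, 0.6, 0], "turn": [0, 0, 0], "grip": 0.3}]}}

```text
time_s: 8.1
position: [0.5923, 0.2198, 0.1129]
tcp_rot: [[-0.307, 0.952, 0.001], [0.952, 0.307, 0.0], [-0.0, 0.001, -1.0]]
force: [-0.3, -0.1, -1.4]
opening: 0.432
```

```bash
python3 - <<'E'
from h import *
cap('wrist','w6')
v=V('w6')
s=bot.read_state();T=s['position'];R=s['tcp_rot']
P=v.pts();hsv=cv2.cvtColor(v.p,cv2.COLOR_RGB2HSV);L=(P-T)@R*1000
m=(cv2.inRange(hsv,(100,100,40),(128,255,255))>0)
lug=m&(L[...,0]>50)&(L[...,0]<90)&(abs(L[...,1])<12)&(abs(L[...,2]-8)<3)
print('lug',cv2.minAreaRect(L[lug][:,:2].astype(np.float32)))
# blue peg tops
pg=m&(abs(L[...,1])>12)&(abs(L[...,1])<26)&(L[...,0]>60)&(P[...,2]<.089)&(P[...,2]>.082)
for sg in (1,-1):
    q=L[pg&(np.sign(L[...,1])==sg)]; print('peg',q.mean(0).round(1),len(q))
im=v.p[100:350,190:460];cv2.imwrite('pics/w6z.png',cv2.resize(cv2.cvtColor(im,cv2.COLOR_RGB2BGR),None,fx=2.4,fy=2.4,interpolation=cv2.INTER_CUBIC))
E
python3 go.py 592.3 219.8 41.8 108
```

```text
lug ((69.68559265136719, 0.4663381576538086), (15.020252227783203, 25.15325355529785), 89.79293823242188)
peg [72.4 17.3 26. ] 65
peg [nan nan nan] 0
t 8.15 pos [592.2 219.8 112.8] yaw 107.9 tilt 0.06 q [10.2 39.2 86.8 -0.  53.9 -7.7] F [ 0.1  0.1 -1.9] open 0.437
dp [-0.  0. 71.] turn [ 0.06  0.01 -0.1 ]<stdin>:12: RuntimeWarning: Mean of empty slice.
  ret = um.true_divide(
```

View pics/w6z.png

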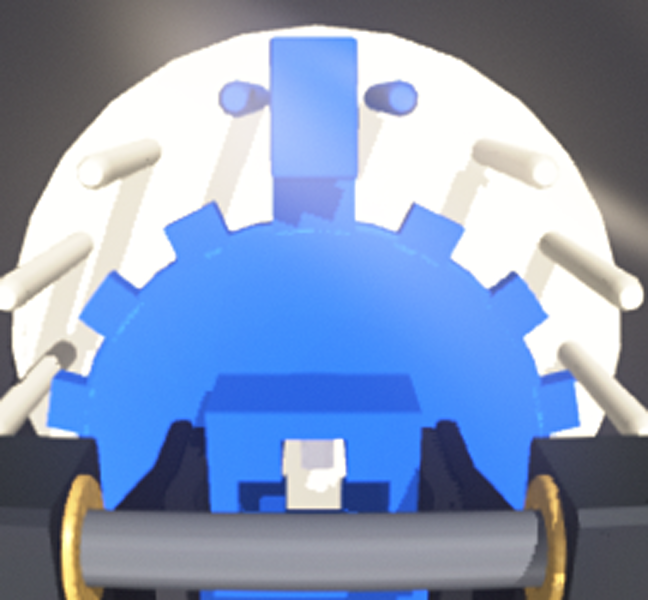

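Run:
```python
from h import *
v=V('w6');s=bot.read_state();T=s['position'];R=s['tcp_rot']
f=lambda u,w,z:((v.plane([[190+u/2.4-.3,100+w/2.4-.3]],z)-T)@R*1000)[0].round(2)
for u in (236,402): print('peg',f(u,98,.087))
for z in (.1048,):
    print('lug',f(270,38,z),f(357,38,z),f(272,178,z),f(355,178,z))
# collar front top edge z=TCP+6.2 ; x=19 ; bore front arm end x=13.8
zc=T[2]-.0218+.028
print('collar front',f(208,412,zc),f(420,412,zc)); print('bore front',f(283,438,zc),f(345,438,zc), 'arm y',f(238,482,zc),f(390,482,zc))
print('post', f(288,470,.081),f(343,470,.081))
print(v.proj([T,T+R@np.array([0.019,0,-.006])]))
```

```text
peg [ 71.62 -14.89  25.73]
peg [71.66 17.8  25.76]
lug [82.39 -7.29  7.93] [82.39  8.02  7.95] [57.28 -7.06  7.94] [57.28  7.78  7.95]
collar front [ 18.14 -18.05  -6.22] [18.12 18.96 -6.18]
bore front [13.31 -4.99 -6.21] [13.3  5.9 -6.2] arm y [  4.71 -13.18  -6.22] [ 4.69 14.09 -6.18]
post [-9.95 -5.36 31.75] [-9.96  6.99 31.76]
[[319.51510476 304.30288638]
 [319.45263802 269.38892938]]
```

Call:
{"fn": "jog_arm", "kwargs": {"rows": [{"dp": [0.4, 0.9, 0], "turn": [0, 0, 0], "grip": 0.3}, {"dp": [0.4, 0.9, 5], "turn": [0, 0, 0], "grip": 0.3}, {"dp": [0.4, 0.9, 9], "turn": [0, 0, 0], "grip": 0.3}, {"dp": [0.4, 0.9, 13], "turn": [0, 0, 0], "grip": 0.3}, {"dp": [0.4, 0.9, 17], "turn": [0, 0, 0], "grip": 0.3}, {"dp": [0.4, 0.9, 21], "turn": [0, 0, 0], "grip": 0.3}, {"dp": [0.4, 0.9, 25], "turn": [0, 0, 0], "grip": 0.3}, {"dp": [0.4, 0.9, 25], "turn": [0, 0, 0], "grip": 0.3}]}}

```text
time_s: 8.95
position: [0.5921, 0.2204, 0.0863]
tcp_rot: [[-0.308, 0.952, -0.001], [0.952, 0.308, -0.0], [0.0, -0.001, -1.0]]
force: [-0.2, 0.4, -0.8]
opening: 0.437
```

```bash
python3 go.py 592.9 220.5 41.8 108; python3 -c "
from h import *
cap('wrist','w7')
v=V('w7')
im=v.p[100:350,190:460];cv2.imwrite('pics/w7z.png',cv2.resize(cv2.cvtColor(im,cv2.COLOR_RGB2BGR),None,fx=2.4,fy=2.4,interpolation=cv2.INTER_CUBIC))"
```

```text
t 8.95 pos [592.1 220.4  86.3] yaw 107.91 tilt 0.08 q [10.3 41.4 87.4 -0.  51.3 -7.6] F [-0.2  0.4 -0.8] open 0.437
dp [-0.2  0.8 44.5] turn [-0.08 -0.01 -0.09]
```

View pics/w7z.png

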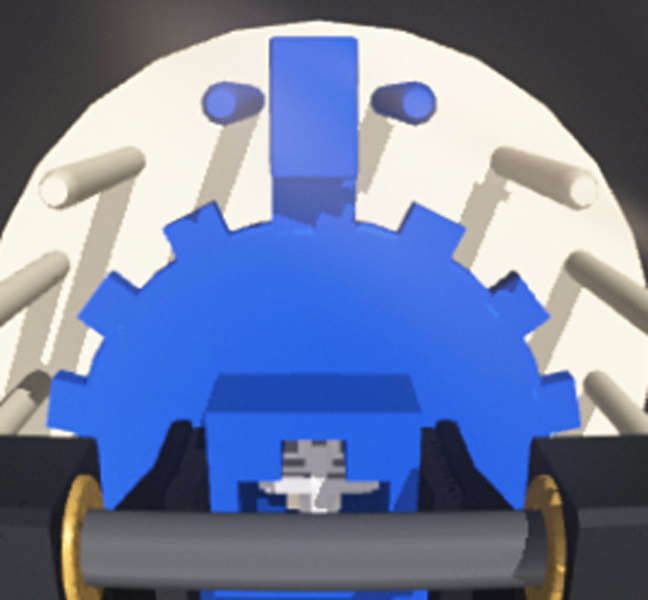

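Call:
{"fn": "jog_arm", "kwargs": {"rows": [{"dp": [0, 0, 5], "turn": [0, 0, 0], "grip": 0.3}, {"dp": [0, 0, 11], "turn": [0, 0, 0], "grip": 0.3}, {"dp": [0, 0, 17], "turn": [0, 0, 0], "grip": 0.3}, {"dp": [0, 0, 23], "turn": [0, 0, 0], "grip": 0.3}, {"dp": [0, 0, 29], "turn": [0, 0, 0], "grip": 0.3}, {"dp": [0, 0, 35], "turn": [0, 0, 0], "grip": 0.3}, {"dp": [0, 0, 40], "turn": [0, 0, 0], "grip": 0.3}, {"dp": [0, 0, 43], "turn": [0, 0, 0], "grip": 0.3}, {"dp": [0, 0, 43], "turn": [0, 0, 0], "grip": 0.3}]}}

```text
time_s: 9.9
position: [0.5922, 0.2205, 0.0435]
tcp_rot: [[-0.308, 0.952, -0.001], [0.952, 0.308, -0.0], [0.0, -0.001, -1.0]]
force: [-0.4, 0.1, -0.7]
opening: 0.433
```

```bash
python3 go.py 592.9 220.5 41.8 108
```

```text
t 9.9 pos [592.2 220.5  43.5] yaw 107.91 tilt 0.06 q [10.3 45.  88.3  0.  46.7 -7.6] F [-0.4  0.1 -0.7] open 0.433
dp [-0.2  0.6  1.7] turn [-0.06 -0.01 -0.09]
```

Call:
{"fn": "jog_arm", "kwargs": {"rows": [{"dp": [0, 0, 1], "turn": [0, 0, 0], "grip": 0.3}, {"dp": [0, 0, 2], "turn": [0, 0, 0], "grip": 0.3}, {"dp": [0, 0, 2], "turn": [0, 0, 0], "grip": 0.3}]}}

```text
time_s: 10.2
position: [0.5929, 0.2206, 0.0428]
tcp_rot: [[-0.308, 0.952, 0.001], [0.952, 0.308, 0.0], [-0.0, 0.001, -1.0]]
force: [0.3, 0.8, 1.4]
opening: 0.427
```

Call:
{"fn": "jog_arm", "kwargs": {"rows": [{"dp": [0, 0, 0], "turn": [0, 0, 0], "grip": 0.55}, {"dp": [0, 0, 0], "turn": [0, 0, 0], "grip": 0.6}, {"dp": [0, 0, 0], "turn": [0, 0, 0], "grip": 0.6}, {"dp": [0, 0, -10], "turn": [0, 0, 0], "grip": 0.6}, {"dp": [0, 0, -40], "turn": [0, 0, 0], "grip": 0.6}, {"dp": [0, 0, -85], "turn": [0, 0, 0], "grip": 0.6}, {"dp": [-30, 0, -125], "turn": [0, 0, 0], "grip": 0.6}, {"dp": [-70, 0, -135], "turn": [0, 0, 0], "grip": 0.6}, {"dp": [-80, 0, -135], "turn": [0, 0, 0], "grip": 0.6}, {"dp": [-80, 0, -135], "turn": [0, 0, 0], "grip": 0.6}]}}

```text
time_s: 11.2
position: [0.6177, 0.1429, 0.1779]
tcp_rot: [[-0.305, 0.952, 0.001], [0.952, 0.305, 0.0], [-0.0, 0.001, -1.0]]
force: [-0.7, 0.1, -0.2]
opening: 0.601
```

```bash
cat > chk.py <<'E'
import sys
from h import *
n=sys.argv[1]
cap('wrist','w'+n);cap('scene','s'+n);cap('side','d'+n)
a=cv2.imread(f'pics/s{n}.png')[220:400,320:520];b=cv2.imread(f'pics/d{n}.png')[100:280,220:420]
cv2.imwrite(f'pics/c{n}.png',cv2.resize(np.hstack([a,b]),None,fx=2,fy=2,interpolation=cv2.INTER_CUBIC))
E
python3 chk.py 8;python3 go.py 575 -215 150 6
```

```text
t 11.35 pos [615.8 145.4 176. ] yaw 107.94 tilt 0.18 q [  3.2  34.6  83.9   0.   61.6 -14.8] F [ 0.1 -0.2 -0.2] open 0.599
dp [-330.3 -149.8   26. ] turn [-1.8000e-01  8.0000e-02  1.0194e+02]
```

View pics/w8.png

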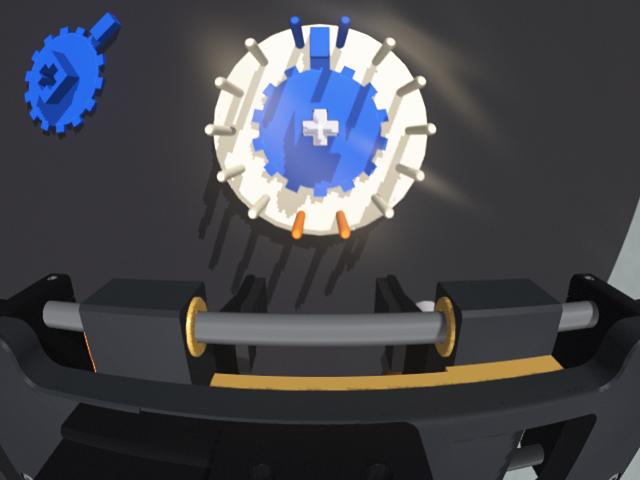

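View pics/c8.png

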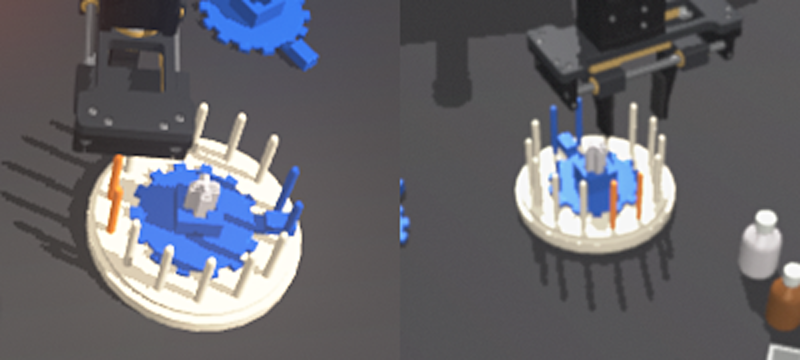

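Run:
```python
from stand import *
for n in ['w8','s8','d8']:
    p=stand(n)
    v=V(n);P=v.pts();hsv=cv2.cvtColor(v.p,cv2.COLOR_RGB2HSV);m=(cv2.inRange(hsv,(100,100,40),(128,255,255))>0)&(v.d>0)
    e=np.array([np.cos(p[2]),np.sin(p[2])]);D=P[...,:2]-p[:2];x=D@e;y=D@np.array([-e[1],e[0]])
    d=m&(np.hypot(x,y)<.05)&(P[...,2]<.036);print('disc z',np.percentile(P[d][:,2],[10,50,90]).round(4),'quadr',[np.median(P[d&(np.sign(x)==a)&(np.sign(y)==b)][:,2]).round(4) for a in(1,-1) for b in (1,-1)])
    c=m&(P[...,2]>.044)&(np.hypot(x,y)<.03);print('collar z',np.median(P[c][:,2]).round(4))
    l=m&(x>.05)&(x<.09)&(abs(y)<.0125)&(P[...,2]<.045);print('lug',x[l].mean().round(4),y[l].mean().round(4),P[l][:,2].max().round(4))
```

```text
w8 n 14 centre [593.65 219.52] yaw 107.97 R 73.03 res 0.21
  col [556.4 282.2] [113. 172. 141.]
  col [587.2 292.2] [114.  132.5 146.5]
  col [630.9 156.9] [ 14. 181. 243.]
  col [600.2 146.9] [ 14.  194.  245.5]
post [593.6 219.7  79.7] 399 ((593.4503173828125, 219.4943084716797), (17.561004638671875, 17.526641845703125), 60.86294174194336)
disc z [0.0253 0.0262 0.0272] quadr [np.float64(0.0262), np.float64(0.0262), np.float64(0.0263), np.float64(0.0262)]
collar z 0.0483
lug 0.0663 0.0007 0.0363
s8 n 12 centre [594.07 219.83] yaw 107.92 R 73.77 res 0.62
  col [601.1 146.7] [ 13. 187. 245.]
  col [556.7 283.1] [112. 166. 195.]
  col [632.1 156.8] [ 14.5 179.  249.5]
  col [587.6 293.3] [112. 163. 192.]
post [593.9 220.3  79.5] 57 ((593.5841674804688, 220.11312866210938), (16.757610321044922, 17.400142669677734), 60.54464340209961)
disc z [0.0232 0.0251 0.0272] quadr [np.float64(0.025), np.float64(0.0251), np.float64(0.0251), np.float64(0.0252)]
collar z 0.0469
lug 0.063 -0.0 0.036
d8 n 12 centre [592.01 217.49] yaw 108.05 R 73.85 res 0.49
  col [553.9 280.6] [110.5 157.5 178. ]
  col [598.3 144.3] [ 13.  137.5 220.5]
post [591.8 218.1  79.3] 34 ((591.2061767578125, 218.465087890625), (17.629234313964844, 19.770708084106445), 53.348758697509766)
disc z [0.0239 0.0259 0.0287] quadr [np.float64(0.0258), np.float64(0.0258), np.float64(0.0261), np.float64(0.0259)]
collar z 0.0478
lug 0.0664 0.0003 0.0403
```

```bash
python3 go.py 500 -230 170 7
```

```text
t 11.35 pos [615.8 145.4 176. ] yaw 107.94 tilt 0.18 q [  3.2  34.6  83.9   0.   61.6 -14.8] F [ 0.1 -0.2 -0.2] open 0.599
dp [-321.4 -225.8    6.2] turn [-1.8000e-01  8.0000e-02  1.0094e+02]
```

Call:
{"fn": "jog_arm", "kwargs": {"rows": [{"dp": [-27, -19, 1], "turn": [0, 0, 8.5], "grip": 0.6}, {"dp": [-54, -38, 2], "turn": [0, 0, 17], "grip": 0.6}, {"dp": [-82, -57, 2], "turn": [0, 0, 25.5], "grip": 0.6}, {"dp": [-110, -77, 3], "turn": [0, 0, 34], "grip": 0.6}, {"dp": [-137, -96, 3], "turn": [0, 0, 42.5], "grip": 0.6}, {"dp": [-165, -116, 4], "turn": [0, 0, 51], "grip": 0.6}, {"dp": [-192, -135, 4], "turn": [0, 0, 59.5], "grip": 0.6}, {"dp": [-220, -154, 5], "turn": [0, 0, 68], "grip": 0.6}, {"dp": [-247, -173, 5], "turn": [0, 0, 76.5], "grip": 0.6}, {"dp": [-275, -192, 5], "turn": [0, 0, 85], "grip": 0.6}]}}

```text
time_s: 12.35
position: [0.5183, -0.1755, 0.1711]
tcp_rot: [[0.923, 0.386, -0.002], [0.386, -0.923, 0.002], [-0.001, -0.002, -1.0]]
force: [0.8, -0.4, -0.7]
opening: 0.601
```

```bash
python3 go.py 500 -230 170 7
```

```text
t 12.35 pos [ 518.3 -175.5  171.1] yaw 22.68 tilt 0.16 q [-30.4  29.1  96.8   0.   54.2  36.9] F [ 0.8 -0.4 -0.7] open 0.601
dp [-37.9  43.2   1.1] turn [-0.13  0.09 15.68]
```

Call:
{"fn": "jog_arm", "kwargs": {"rows": [{"dp": [-20, 23, 0], "turn": [0, 0, 8], "grip": 0.6}, {"dp": [-34, 38, 0], "turn": [0, 0, 14], "grip": 0.6}, {"dp": [-38, 43, 0], "turn": [0, 0, 16], "grip": 0.6}, {"dp": [-38, 43, 0], "turn": [0, 0, 16], "grip": 0.6}, {"dp": [-38, 43, 0], "turn": [0, 0, 16], "grip": 0.6}]}}

```text
time_s: 12.85
position: [0.5009, -0.229, 0.1717]
tcp_rot: [[0.992, 0.123, -0.001], [0.123, -0.992, 0.001], [-0.001, -0.002, -1.0]]
force: [0.5, 0.5, -0.3]
opening: 0.595
```

```bash
python3 - <<'E'
from m import *
cap('wrist','w9')
v=V('w9');P=v.pts();hsv=cv2.cvtColor(v.p,cv2.COLOR_RGB2HSV)
m=(cv2.inRange(hsv,(5,130,60),(28,255,255))>0)&(v.d>0)&(P[...,2]>.011)&(P[...,2]<.017)&(np.hypot(P[...,0]-.56,P[...,1]+.222)<.04)
q=P[m][:,:2]*1000;print(len(q),'lug',cv2.minAreaRect(q.astype(np.float32)))
vv,uu=np.nonzero(m);q=v.plane(np.stack([uu,vv],1),.014)[:,:2]*1000;print('cast',cv2.minAreaRect(q.astype(np.float32)),uu.min(),uu.max(),vv.min(),vv.max())
b=(cv2.inRange(hsv,(100,100,60),(128,255,255))>0)&(v.d>0)&(P[...,2]>.035)&(P[...,2]<.05)
q=P[b][:,:2]*1000;print(len(q),'edge',cv2.minAreaRect(q.astype(np.float32)))
E
python3 go.py 555 -223 60 7
```

```text
593 lug ((559.8509521484375, -223.0860137939453), (25.226306915283203, 16.591400146484375), 6.952327728271484)
cast ((559.9448852539062, -223.07749938964844), (25.05941390991211, 16.538990020751953), 6.9065399169921875) 311 331 141 171
559 edge ((583.3240966796875, -222.5579376220703), (3.4653165340423584, 142.10760498046875), 6.587228298187256)
t 12.9 pos [ 501.  -229.   171.8] yaw 7.08 tilt 0.08 q [-36.2  29.3  96.3   0.   54.5  46.7] F [-0.2  0.6 -0.8] open 0.602
dp [ 54.4   0.8 111.8] turn [-0.07  0.04  0.08]
```

View pics/w9.png

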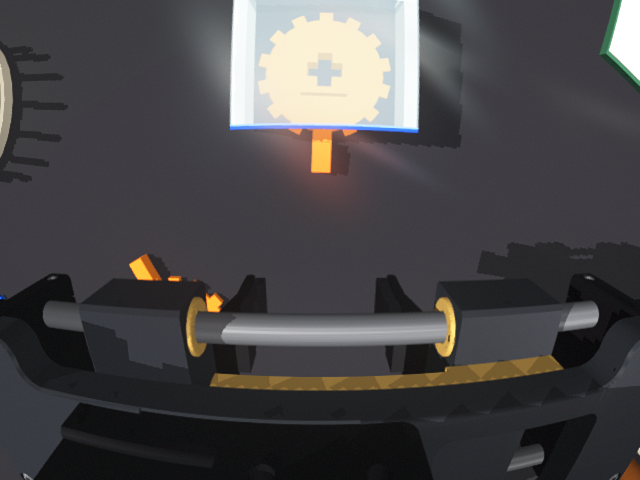

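```bash
python3 go.py 556.5 -223.5 15 6.8
```

```text
t 12.9 pos [ 501.  -229.   171.8] yaw 7.08 tilt 0.08 q [-36.2  29.3  96.3   0.   54.5  46.7] F [-0.2  0.6 -0.8] open 0.602
dp [ 55.8   1.6 156.8] turn [-0.07  0.04  0.28]
```

Call:
{"fn": "jog_arm", "kwargs": {"rows": [{"dp": [25, 1, 30], "turn": [0, 0, 0.3], "grip": 0.6}, {"dp": [48, 1.6, 65], "turn": [0, 0, 0.3], "grip": 0.6}, {"dp": [56, 1.6, 98], "turn": [0, 0, 0.3], "grip": 0.6}, {"dp": [56, 1.6, 125], "turn": [0, 0, 0.3], "grip": 0.5}, {"dp": [56, 1.6, 145], "turn": [0, 0, 0.3], "grip": 0.5}, {"dp": [56, 1.6, 157], "turn": [0, 0, 0.3], "grip": 0.5}, {"dp": [56, 1.6, 157], "turn": [0, 0, 0.3], "grip": 0.4}, {"dp": [56, 1.6, 157], "turn": [0, 0, 0.3], "grip": 0.3}, {"dp": [56, 1.6, 157], "turn": [0, 0, 0.3], "grip": 0.1}, {"dp": [56, 1.6, 157], "turn": [0, 0, 0.3], "grip": 0.05}]}}

```text
time_s: 13.9
position: [0.5574, -0.2259, 0.0164]
tcp_rot: [[0.993, 0.115, 0.002], [0.115, -0.993, -0.001], [0.002, 0.001, -1.0]]
force: [-0.6, 1.2, 0.4]
opening: 0.221
```

Call:
{"fn": "jog_arm", "kwargs": {"rows": [{"dp": [0, 0, 0], "turn": [0, 0, 0], "grip": 0.05}, {"dp": [0, 0, 0], "turn": [0, 0, 0], "grip": 0.05}, {"dp": [-3, 0, 0], "turn": [0, 0, 0], "grip": 0.05}, {"dp": [-8, 0, 0], "turn": [0, 0, 0], "grip": 0.05}]}}

```text
time_s: 14.3
position: [0.5509, -0.2276, 0.0163]
tcp_rot: [[0.993, 0.115, 0.005], [0.115, -0.993, -0.003], [0.005, 0.004, -1.0]]
force: [3.4, 0.4, 5.3]
opening: 0.182
```

```bash
python3 go.py 556.5 -223.5 15 6.8;  python3 -c "
from h import *
cap('wrist','w10')"
```

```text
t 14.3 pos [ 550.9 -227.6   16.3] yaw 6.6 tilt 0.36 q [-33.2  45.7  94.5   0.1  39.4  50.2] F [3.4 0.4 5.3] open 0.182
dp [ 6.  -3.5  1.3] turn [ 0.2  -0.29 -0.2 ]
```

View pics/w10.png

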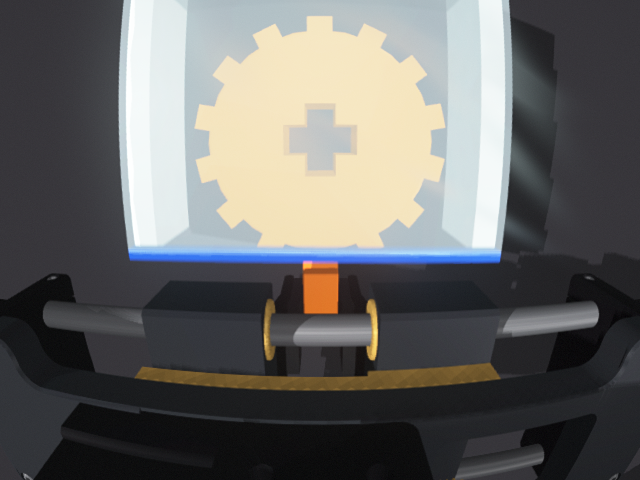

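Call:
{"fn": "jog_arm", "kwargs": {"rows": [{"dp": [-6, 0, 0], "turn": [0, 0, 0], "grip": 0.05}, {"dp": [-12, 0, 0], "turn": [0, 0, 0], "grip": 0.05}, {"dp": [-18, 0, 0], "turn": [0, 0, 0], "grip": 0.05}]}}

```text
time_s: 14.65
position: [0.5327, -0.2301, 0.0163]
tcp_rot: [[0.993, 0.114, 0.005], [0.114, -0.993, -0.003], [0.005, 0.004, -1.0]]
force: [4.5, 0.5, 6.6]
opening: 0.179
```

```bash
python3 go.py 556.5 -223.5 15 6.8;  python3 -c "
from h import *
cap('wrist','w11')"
```

```text
t 14.65 pos [ 532.7 -230.1   16.3] yaw 6.57 tilt 0.36 q [-34.4  45.1  96.9   0.   37.7  49. ] F [4.5 0.5 6.6] open 0.179
dp [24.4 -3.8  1.4] turn [ 0.21 -0.29 -0.23]
```

View pics/w11.png

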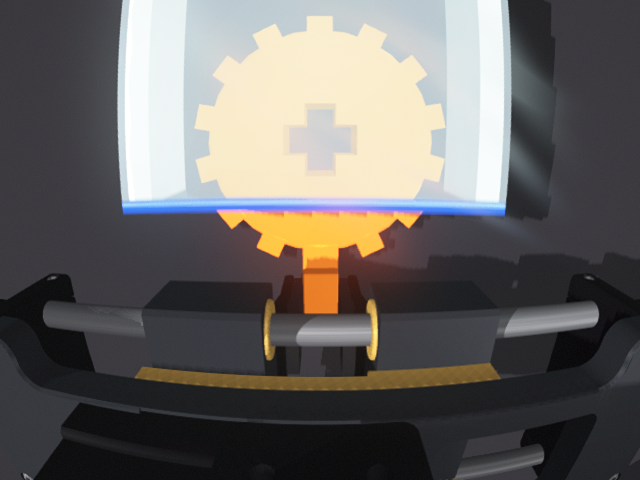

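Call:
{"fn": "jog_arm", "kwargs": {"rows": [{"dp": [-10, 0, 0], "turn": [0, 0, 0], "grip": 0.05}, {"dp": [-21, 0, 0], "turn": [0, 0, 0], "grip": 0.05}, {"dp": [-32, 0, 0], "turn": [0, 0, 0], "grip": 0.05}, {"dp": [-43, 0, 0], "turn": [0, 0, 0], "grip": 0.05}, {"dp": [-54, 0, 0], "turn": [0, 0, 0], "grip": 0.05}, {"dp": [-65, 0, 0], "turn": [0, 0, 0], "grip": 0.05}, {"dp": [-76, 0, 0], "turn": [0, 0, 0], "grip": 0.05}, {"dp": [-87, 0, 0], "turn": [0, 0, 0], "grip": 0.05}, {"dp": [-95, 0, 0], "turn": [0, 0, 0], "grip": 0.05}, {"dp": [-100, 0, 0], "turn": [0, 0, 0], "grip": 0.05}]}}

```text
time_s: 15.7
position: [0.4329, -0.242, 0.0163]
tcp_rot: [[0.993, 0.114, 0.005], [0.114, -0.993, -0.004], [0.005, 0.005, -1.0]]
force: [5.4, -0.1, 9.3]
opening: 0.177
```

Call:
{"fn": "jog_arm", "kwargs": {"rows": [{"dp": [0, 0, 0], "turn": [0, 0, 0], "grip": 0.3}, {"dp": [0, 0, 0], "turn": [0, 0, 0], "grip": 0.5}, {"dp": [0, 0, 0], "turn": [0, 0, 0], "grip": 0.65}, {"dp": [0, 0, -20], "turn": [0, 0, 0], "grip": 0.65}, {"dp": [0, 0, -60], "turn": [0, 0, 0], "grip": 0.65}, {"dp": [0, 0, -105], "turn": [0, 0, 0], "grip": 0.65}, {"dp": [0, 0, -125], "turn": [0, 0, 0], "grip": 0.65}, {"dp": [0, 0, -125], "turn": [0, 0, 0], "grip": 0.65}, {"dp": [0, 0, -125], "turn": [0, 0, 0], "grip": 0.65}]}}

```text
time_s: 16.6
position: [0.431, -0.2396, 0.1398]
tcp_rot: [[0.993, 0.115, -0.001], [0.115, -0.993, 0.001], [-0.001, -0.001, -1.0]]
force: [-0.5, -0.1, 0.6]
opening: 0.647
```

```bash
python3 - <<'E'
from m import *
from rig import bot
s=bot.read_state()
cap('wrist','w12');v=V('w12')
print('pos',s['position'],s['time_s'])
c=s['position'][:2]+.071*s['tcp_rot'][:2,0]
o=plate(v,'amber',c,.12)
for k,a in o.items():print(k,a)
E
python3 go.py 505 -232 22 6.8
```

```text
pos [ 0.43095346 -0.23955839  0.13983647] 16.6
collar ((505.51361083984375, -234.41213989257812), (37.71916580200195, 38.11505126953125), 6.6471333503723145)
disc ((503.28778076171875, -233.09226989746094), 57.345611572265625)
lug (array([ 434.8, -242.2]), ((435.00250244140625, -242.4153289794922), (26.277254104614258, 16.03601837158203), 6.352083683013916))
t 16.65 pos [ 430.6 -239.3  139.1] yaw 6.63 tilt 0.15 q [-42.1  28.7 106.   -0.   45.5  41.3] F [-0.6 -0.2  0.6] open 0.651
dp [ 75.    1.6 117. ] turn [-0.11  0.11 -0.17]
```

View pics/w12.png

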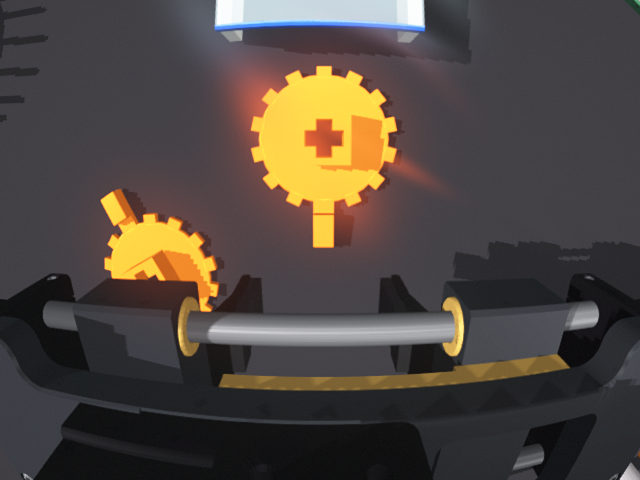

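Run:
```python
from m import *
v=V('w12')
g=v.p[...,1].astype(int);m=np.zeros((480,640),np.uint8);m[112:166,296:352]=(g[112:166,296:352]<125)
k,l,st,c=cv2.connectedComponentsWithStats(m)
for i in range(1,k):
    if st[i,4]>40: 
        a=st[i];print(a,c[i],v.plane([[a[0]+(a[2]-1)/2,a[1]+(a[3]-1)/2]],.028)*1000)
im=v.p[60:260,240:410];cv2.imwrite('pics/w12z.png',cv2.resize(cv2.cvtColor(im,cv2.COLOR_RGB2BGR),None,fx=3,fy=3,interpolation=cv2.INTER_CUBIC))
```

```text
[305 119  38  38 877] [323.58494869 137.85974914] [[ 505.40883753 -234.05171997   28.        ]]
```

View pics/w12z.png

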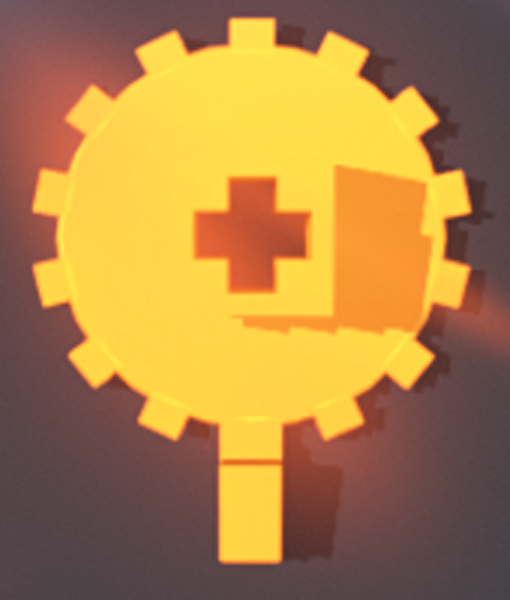

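```bash
python3 go.py 505.3 -233.9 22 6.7
```

```text
t 16.65 pos [ 430.6 -239.3  139.1] yaw 6.63 tilt 0.15 q [-42.1  28.7 106.   -0.   45.5  41.3] F [-0.6 -0.2  0.6] open 0.651
dp [ 75.1   3.5 117. ] turn [-0.11  0.11 -0.07]
```

Call:
{"fn": "jog_arm", "kwargs": {"rows": [{"dp": [35, 2, 10], "turn": [0, 0, 0], "grip": 0.65}, {"dp": [65, 3, 35], "turn": [0, 0, 0], "grip": 0.65}, {"dp": [75, 3.5, 65], "turn": [0, 0, 0], "grip": 0.65}, {"dp": [75, 3.5, 80], "turn": [0, 0, 0], "grip": 0.65}, {"dp": [75, 3.5, 80], "turn": [0, 0, 0], "grip": 0.65}, {"dp": [75, 3.5, 80], "turn": [0, 0, 0], "grip": 0.65}]}}

```text
time_s: 17.25
position: [0.5052, -0.2341, 0.0586]
tcp_rot: [[0.993, 0.115, -0.003], [0.115, -0.993, 0.002], [-0.003, -0.003, -1.0]]
force: [0.2, -0.7, 0.0]
opening: 0.651
```

```bash
python3 go.py 505.3 -233.9 22 6.7
```

```text
t 17.25 pos [ 505.2 -234.1   58.6] yaw 6.61 tilt 0.23 q [-36.4  40.   99.3  -0.   40.9  47. ] F [ 0.2 -0.7  0. ] open 0.651
dp [ 0.2 -0.1 36.6] turn [-0.15  0.17 -0.09]
```

Call:
{"fn": "jog_arm", "kwargs": {"rows": [{"dp": [0, 0, 18], "turn": [0, 0, 0], "grip": 0.65}, {"dp": [0, 0, 31], "turn": [0, 0, 0], "grip": 0.65}, {"dp": [0, 0, 36.5], "turn": [0, 0, 0], "grip": 0.65}, {"dp": [0, 0, 36.5], "turn": [0, 0, 0], "grip": 0.65}, {"dp": [0, 0, 36.5], "turn": [0, 0, 0], "grip": 0.3}, {"dp": [0, 0, 36.5], "turn": [0, 0, 0], "grip": 0.3}, {"dp": [0, 0, 36.5], "turn": [0, 0, 0], "grip": 0.3}, {"dp": [0, 0, 36.5], "turn": [0, 0, 0], "grip": 0.3}, {"dp": [0, 0, 36.5], "turn": [0, 0, 0], "grip": 0.3}]}}

```text
time_s: 18.15
position: [0.5066, -0.2349, 0.0242]
tcp_rot: [[0.993, 0.115, 0.001], [0.115, -0.993, -0.0], [0.001, 0.0, -1.0]]
force: [-0.5, 0.7, 3.8]
opening: 0.432
```

```bash
python3 go.py 505.3 -233.9 22 6.7
```

```text
t 18.15 pos [ 506.6 -234.9   24.2] yaw 6.61 tilt 0.03 q [-36.3  43.5  99.8   0.   36.7  47. ] F [-0.5  0.7  3.8] open 0.432
dp [-1.1 -1.1  2.2] turn [ 0.02 -0.03 -0.09]
```

Call:
{"fn": "jog_arm", "kwargs": {"rows": [{"dp": [0, 0, -4], "turn": [0, 0, 0], "grip": 0.3}, {"dp": [0, 0, -14], "turn": [0, 0, 0], "grip": 0.3}, {"dp": [0, 0, -34], "turn": [0, 0, 0], "grip": 0.3}, {"dp": [0, 0, -64], "turn": [0, 0, 0], "grip": 0.3}, {"dp": [0, 0, -100], "turn": [0, 0, 0], "grip": 0.3}, {"dp": [0, 0, -130], "turn": [0, 0, 0], "grip": 0.3}, {"dp": [0, 0, -148], "turn": [0, 0, 0], "grip": 0.3}, {"dp": [0, 0, -155], "turn": [0, 0, 0], "grip": 0.3}, {"dp": [0, 0, -155], "turn": [0, 0, 0], "grip": 0.3}]}}

```text
time_s: 19.05
position: [0.5067, -0.2351, 0.1797]
tcp_rot: [[0.993, 0.115, 0.002], [0.115, -0.993, -0.001], [0.002, 0.002, -1.0]]
force: [-0.3, -0.3, -1.5]
opening: 0.436
```

```bash
python3 go.py 488 121 180 108
```

```text
t 19.05 pos [ 506.7 -235.1  179.7] yaw 6.62 tilt 0.13 q [-36.4  29.1  94.9  -0.   55.8  47. ] F [-0.3 -0.3 -1.5] open 0.436
dp [  22.5 -355.9   -0.8] turn [ 1.4000e-01  1.0000e-02 -1.0138e+02]
```

Call:
{"fn": "jog_arm", "kwargs": {"rows": [{"dp": [1, -10, 0], "turn": [0, 0, -4], "grip": 0.3}, {"dp": [2, -30, 0], "turn": [0, 0, -11], "grip": 0.3}, {"dp": [4, -60, 0], "turn": [0, 0, -19], "grip": 0.3}, {"dp": [6, -95, 0], "turn": [0, 0, -27], "grip": 0.3}, {"dp": [8, -130, 0], "turn": [0, 0, -35], "grip": 0.3}, {"dp": [10, -165, 0], "turn": [0, 0, -43], "grip": 0.3}, {"dp": [12, -200, 0], "turn": [0, 0, -51], "grip": 0.3}, {"dp": [14, -235, 0], "turn": [0, 0, -59], "grip": 0.3}, {"dp": [16, -265, 0], "turn": [0, 0, -67], "grip": 0.3}, {"dp": [18, -290, 0], "turn": [0, 0, -75], "grip": 0.3}]}}

```text
time_s: 20.05
position: [0.4892, 0.057, 0.1771]
tcp_rot: [[0.139, 0.99, -0.004], [0.99, -0.139, 0.001], [0.0, -0.004, -1.0]]
force: [1.0, -0.5, -1.0]
opening: 0.434
```

```bash
python3 go.py 488 121 190 108
```

```text
t 20.05 pos [489.2  57.  177.1] yaw 81.99 tilt 0.22 q [ -6.4  25.  104.    0.   51.2   1.6] F [ 1.  -0.5 -1. ] open 0.434
dp [ 63.2 -10.1 -12.8] turn [ -0.22  -0.05 -26.01]
```

Call:
{"fn": "jog_arm", "kwargs": {"rows": [{"dp": [18, -3, -4], "turn": [0, 0, -8], "grip": 0.3}, {"dp": [36, -6, -8], "turn": [0, 0, -16], "grip": 0.3}, {"dp": [52, -9, -10], "turn": [0, 0, -22], "grip": 0.3}, {"dp": [60, -10, -10], "turn": [0, 0, -26], "grip": 0.3}, {"dp": [60, -10, -10], "turn": [0, 0, -26], "grip": 0.3}, {"dp": [60, -10, -10], "turn": [0, 0, -26], "grip": 0.3}, {"dp": [60, -10, -10], "turn": [0, 0, -26], "grip": 0.3}]}}

```text
time_s: 20.75
position: [0.4893, 0.1155, 0.188]
tcp_rot: [[-0.301, 0.954, -0.001], [0.954, 0.301, -0.0], [0.0, -0.001, -1.0]]
force: [-0.3, 0.4, -1.1]
opening: 0.436
```

```bash
python3 - <<'E'
from h import *
cap('wrist','w13')
E
python3 - <<'E'
from stand import *
stand('w13')
E
python3 go.py 592.9 220.7 150 108
```

```text
w13 n 14 centre [592.35 219.32] yaw 107.95 R 73.4 res 0.49
  col [585.9 292.3] [115.5 113.5 169.5]
  col [598.6 146.5] [ 16.  192.5 250.5]
  col [629.8 156.4] [ 15. 200. 249.]
post [592.7 219.3  79.7] 336 ((593.4521484375, 219.16262817382812), (18.658946990966797, 18.409465789794922), 64.97383117675781)
t 20.8 pos [489.5 115.5 188.1] yaw 107.52 tilt 0.07 q [  0.5  24.7 102.1  -0.   53.3 -17. ] F [ 0.3 -0.7 -0.7] open 0.428
dp [ 69.2 130.4  38. ] turn [-0.06 -0.01 -0.48]
```

View pics/w13.png

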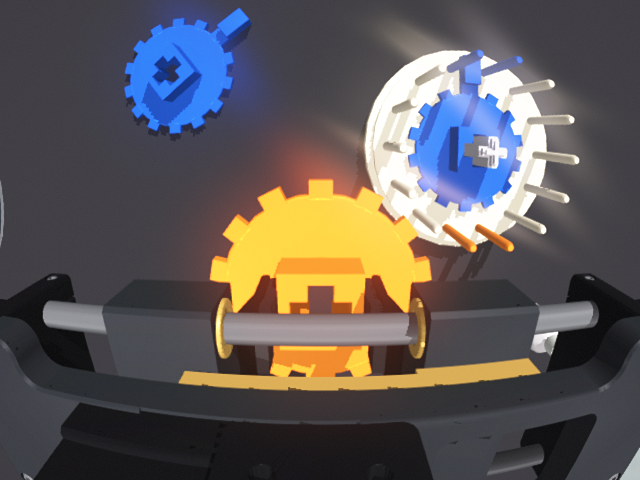

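Run:
```python
from h import *
for n in ['w13','w4']:
    v=V(n);im=v.p[170:380,190:460];cv2.imwrite(f'pics/{n}q.png',cv2.resize(cv2.cvtColor(im,cv2.COLOR_RGB2BGR),None,fx=2.8,fy=2.8,interpolation=cv2.INTER_CUBIC))
```

```text
(no output)
```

View pics/w13q.png

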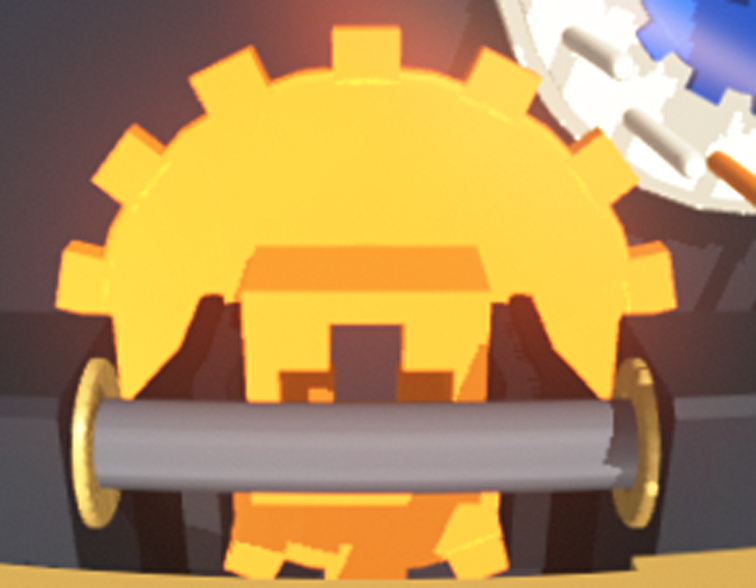

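View pics/w4q.png

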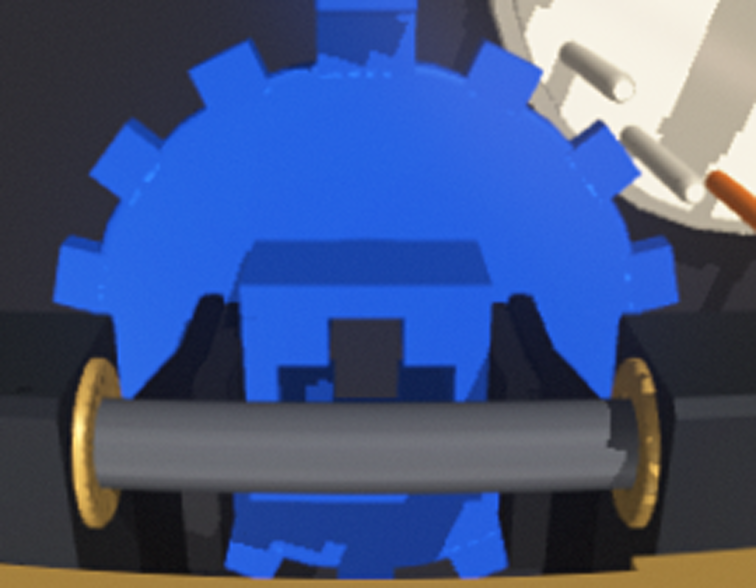

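```bash
python3 - <<'E'
from h import *
from scipy.spatial.transform import Rotation as Ro
def run(n,T,yaw,under,rows,teeth):
    v=V(n);a=np.radians(yaw);R=np.array([[np.cos(a),np.sin(a),0],[np.sin(a),-np.cos(a),0],[0,0,-1]]);T=np.array(T)/1000
    f=lambda u,w,z:((v.plane([[190+u/2.8-.3,170+w/2.8-.3]],z)-T)@R*1000)[0].round(2)
    z=T[2]-under/1000
    print(n,'collar',f(240,rows[0],z+.028),f(491,rows[0],z+.028),'bore',f(330,rows[1],z+.028),f(402,rows[1],z+.028),'arm',f(279,rows[2],z+.028),f(455,rows[2],z+.028))
    for u,w in teeth: print('  tooth',f(u,w,z+.006))
run('w4',(490.1,119.6,180.1),108.18,21.8,(285,318,366),[(246,41),(485,41),(90,173),(640,173)])
for u in (21.8,24.2): run('w13',(489.5,115.5,188.1),107.52,u,(291,324,372),[(248,47),(485,47),(92,180),(638,180)])
E
python3 go.py 593.6 219.7 115 108
```

```text
w4 collar [ 18.11 -18.62  -6.2 ] [18.1  18.93 -6.2 ] bore [12.85 -5.2  -6.2 ] [12.85  5.65 -6.2 ] arm [  4.81 -13.14  -6.2 ] [ 4.79 13.91 -6.2 ]
  tooth [ 51.86 -19.19  15.8 ]
  tooth [51.85 19.53 15.8 ]
  tooth [ 29.84 -46.61  15.8 ]
  tooth [29.82 46.79 15.8 ]
w13 collar [ 17.33 -18.69  -6.2 ] [17.36 18.89 -6.2 ] bore [12.08 -5.24 -6.2 ] [12.08  5.61 -6.2 ] arm [  3.99 -13.2   -6.2 ] [ 4.01 13.88 -6.2 ]
  tooth [ 51.03 -18.98  15.8 ]
  tooth [51.05 19.42 15.8 ]
  tooth [ 28.76 -46.43  15.8 ]
  tooth [28.82 46.34 15.8 ]
w13 collar [ 16.42 -19.    -3.8 ] [16.45 19.2  -3.8 ] bore [11.07 -5.34 -3.8 ] [11.08  5.7  -3.8 ] arm [  2.85 -13.43  -3.8 ] [ 2.87 14.1  -3.8 ]
  tooth [ 50.72 -19.26  18.2 ]
  tooth [50.74 19.7  18.2 ]
  tooth [ 28.13 -47.11  18.2 ]
  tooth [28.19 47.   18.2 ]
t 20.8 pos [489.5 115.5 188.1] yaw 107.52 tilt 0.07 q [  0.5  24.7 102.1  -0.   53.3 -17. ] F [ 0.3 -0.7 -0.7] open 0.428
dp [ 68.  130.8  73. ] turn [-0.06 -0.01 -0.48]
```

Run:
```python
from h import *
for n,T,yaw in [('w4',(490.1,119.6,180.1),108.18),('w13',(489.5,115.5,188.1),107.52)]:
    v=V(n);a=np.radians(yaw);R=np.array([[np.cos(a),np.sin(a),0],[np.sin(a),-np.cos(a),0],[0,0,-1]])
    L=(v.pts()-np.array(T)/1000)@R*1000
    m=(v.d>0)&(abs(L[...,1])<40)&(L[...,0]>25)&(L[...,0]<48)&(L[...,2]<40);print(n,'disc z',np.percentile(L[m][:,2],[10,50,90]).round(2))
    for x0,x1 in((25,32),(32,40),(40,48)):
        k=m&(L[...,0]>x0)&(L[...,0]<x1);print(np.median(L[k][:,2]).round(2),end=' ')
    for y0,y1 in((-40,-20),(-20,0),(0,20),(20,40)):
        k=m&(L[...,1]>y0)&(L[...,1]<y1);print(np.median(L[k][:,2]).round(2),end=' ')
    m=(v.d>0)&(abs(L[...,1])<16)&(L[...,0]>14)&(L[...,0]<17)&(L[...,2]<0)&(L[...,2]>-20);print('collar z',np.percentile(L[m][:,2],[10,50,90]).round(2))
```

```text
w4 disc z [-106.76  -78.48   16.45]
-83.11 -74.57 16.47 -80.95 -76.91 -76.97 -80.84 collar z [-6.43 -5.71 -4.92]
w13 disc z [-107.    -80.49   17.99]
-83.42 -74.61 18.1 -81.58 -77.1 -77.2 -81.27 collar z [-4.72 -3.72 -0.75]
```

```bash
python3 go.py 592.7 221.4 118 108
```

```text
t 20.8 pos [489.5 115.5 188.1] yaw 107.52 tilt 0.07 q [  0.5  24.7 102.1  -0.   53.3 -17. ] F [ 0.3 -0.7 -0.7] open 0.428
dp [ 69.9 130.4  70. ] turn [-0.06 -0.01 -0.48]
```

Call:
{"fn": "jog_arm", "kwargs": {"rows": [{"dp": [5, 10, 2], "turn": [0, 0, -0.5], "grip": 0.3}, {"dp": [16, 30, 6], "turn": [0, 0, -0.5], "grip": 0.3}, {"dp": [31, 58, 12], "turn": [0, 0, -0.5], "grip": 0.3}, {"dp": [46, 86, 20], "turn": [0, 0, -0.5], "grip": 0.3}, {"dp": [58, 109, 30], "turn": [0, 0, -0.5], "grip": 0.3}, {"dp": [66, 124, 40], "turn": [0, 0, -0.5], "grip": 0.3}, {"dp": [70, 130.4, 50], "turn": [0, 0, -0.5], "grip": 0.3}, {"dp": [70, 130.4, 62], "turn": [0, 0, -0.5], "grip": 0.3}, {"dp": [70, 130.4, 70], "turn": [0, 0, -0.5], "grip": 0.3}, {"dp": [70, 130.4, 70], "turn": [0, 0, -0.5], "grip": 0.3}]}}

```text
time_s: 21.8
position: [0.5908, 0.2213, 0.1168]
tcp_rot: [[-0.31, 0.951, -0.005], [0.951, 0.31, -0.001], [0.0, -0.005, -1.0]]
force: [-1.7, 0.5, -1.5]
opening: 0.434
```

Call:
{"fn": "jog_arm", "kwargs": {"rows": [{"dp": [0, 0, 0], "turn": [0, 0, 0], "grip": 0.3}, {"dp": [0, 0, 0], "turn": [0, 0, 0], "grip": 0.3}, {"dp": [0, 0, 0], "turn": [0, 0, 0], "grip": 0.3}]}}

```text
time_s: 22.1
position: [0.5932, 0.2221, 0.1195]
tcp_rot: [[-0.311, 0.951, 0.001], [0.951, 0.311, 0.0], [-0.0, 0.001, -1.0]]
force: [-0.7, 0.6, -0.2]
opening: 0.434
```

```bash
python3 go.py 592.7 221.4 118 108; python3 chk.py 14; python3 -c "
from h import *
v=V('w14');im=v.p[100:350,190:460];cv2.imwrite('pics/w14z.png',cv2.resize(cv2.cvtColor(im,cv2.COLOR_RGB2BGR),None,fx=2.4,fy=2.4,interpolation=cv2.INTER_CUBIC))"
```

```text
t 22.1 pos [593.2 222.1 119.5] yaw 108.09 tilt 0.08 q [10.4 38.8 86.3 -0.  54.8 -7.7] F [-0.7  0.6 -0.2] open 0.434
dp [-0.5 -0.7  1.5] turn [0.08 0.01 0.09]
```

View pics/w14z.png

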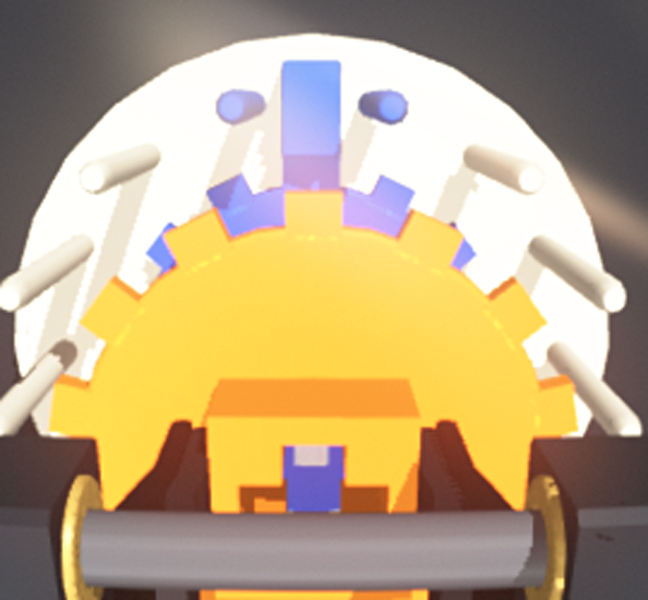

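View pics/c14.png

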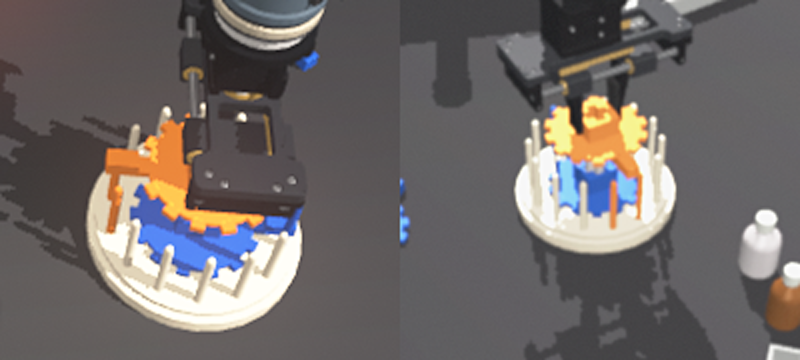

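```bash
python3 - <<'E'
from h import *
v=V('w14');T=np.array([593.2,222.1,119.5])/1000;a=np.radians(108.09)
R=np.array([[np.cos(a),np.sin(a),0],[np.sin(a),-np.cos(a),0],[0,0,-1]])
f=lambda u,w,z:((v.plane([[190+u/2.4-.3,100+w/2.4-.3]],z)-T)@R*1000)[0].round(2)
print('pegs',f(232,105,.087),f(393,105,.087),'next',f(92,178,.087),f(532,178,.087),f(8,298,.087),f(616,298,.087))
for un in (.0225,.0238):
    z=T[2]-un
    print(un,'collar',f(208,417,z+.028),f(420,417,z+.028),'bore',f(284,446,z+.028),f(344,446,z+.028),'arm',f(240,486,z+.028),f(388,486,z+.028),'tooth',f(285,191,z+.006),f(344,191,z+.006),'teeth',f(163,240,z+.006),f(466,240,z+.006),f(50,430,z+.006),f(578,430,z+.006))
L=(v.pts()-T)@R*1000;m=(v.d>0)&(abs(L[...,1])<30)&(L[...,0]>32)&(L[...,0]<45)&(L[...,2]<30)&(L[...,2]>0);print('disc z',np.median(L[m][:,2]))
E
python3 -c "
from stand import *
stand('w14')"
```

```text
pegs [ 70.16 -16.39  32.5 ] [70.16 16.51 32.5 ] next [ 55.62 -46.27  32.5 ] [55.6  46.18 32.5 ] [ 29.84 -66.97  32.5 ] [29.81 66.86 32.5 ]
0.0225 collar [ 17.02 -18.28  -5.5 ] [17.   18.93 -5.5 ] bore [11.58 -4.98 -5.5 ] [11.57  5.63 -5.5 ] arm [  3.68 -13.02  -5.5 ] [ 3.67 13.67 -5.5 ] tooth [54.01 -5.12 16.5 ] [54.01  6.   16.5 ] teeth [ 44.78 -28.66  16.5 ] [44.78 29.57 16.5 ] [  5.29 -54.64  16.5 ] [ 5.25 55.42 16.5 ]
0.0238 collar [ 16.52 -18.45  -4.2 ] [16.51 19.1  -4.2 ] bore [11.03 -5.03 -4.2 ] [11.03  5.68 -4.2 ] arm [  3.07 -13.14  -4.2 ] [ 3.06 13.79 -4.2 ] tooth [53.86 -5.16 17.8 ] [53.86  6.05 17.8 ] teeth [ 44.56 -28.89  17.8 ] [44.56 29.8  17.8 ] [  4.77 -55.06  17.8 ] [ 4.73 55.85 17.8 ]
disc z 17.971227703135778
w14 n 8 centre [593.18 221.01] yaw 107.98 R 72.66 res 0.45
post [595.5 212.6  79.7] 80 ((595.52197265625, 212.65342712402344), (5.0895867347717285, 5.862195014953613), 17.586427688598633)
```

Call:
{"fn": "jog_arm", "kwargs": {"rows": [{"dp": [0.2, -0.3, 3], "turn": [0, 0, 0], "grip": 0.3}, {"dp": [0.2, -0.3, 7], "turn": [0, 0, 0], "grip": 0.3}, {"dp": [0.2, -0.3, 11], "turn": [0, 0, 0], "grip": 0.3}, {"dp": [0.2, -0.3, 15], "turn": [0, 0, 0], "grip": 0.3}, {"dp": [0.2, -0.3, 19], "turn": [0, 0, 0], "grip": 0.3}, {"dp": [0.2, -0.3, 23], "turn": [0, 0, 0], "grip": 0.3}, {"dp": [0.2, -0.3, 27], "turn": [0, 0, 0], "grip": 0.3}, {"dp": [0.2, -0.3, 27], "turn": [0, 0, 0], "grip": 0.3}]}}

```text
time_s: 23.05
position: [0.592, 0.2222, 0.0908]
tcp_rot: [[-0.311, 0.95, -0.001], [0.95, 0.311, -0.0], [0.0, -0.001, -1.0]]
force: [0.2, -0.5, -2.1]
opening: 0.435
```

```bash
python3 go.py 592.7 221.4 72 108; python3 chk.py 15; python3 -c "
from h import *
v=V('w15');im=v.p[100:350,190:460];cv2.imwrite('pics/w15z.png',cv2.resize(cv2.cvtColor(im,cv2.COLOR_RGB2BGR),None,fx=2.4,fy=2.4,interpolation=cv2.INTER_CUBIC))"
```

```text
t 23.05 pos [592.  222.2  90.8] yaw 108.11 tilt 0.08 q [10.5 41.1 87.2  0.  51.8 -7.6] F [ 0.2 -0.5 -2.1] open 0.435
dp [-1.   0.4 18.8] turn [-0.08 -0.01  0.11]
```

View pics/w15z.png

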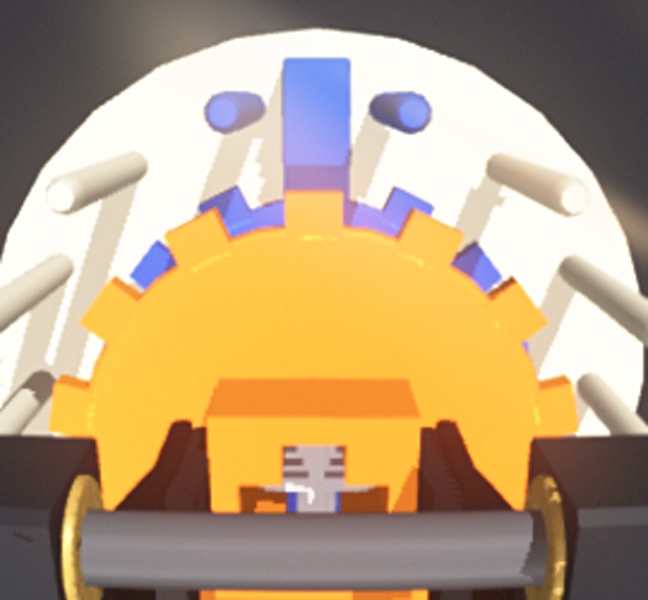

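View pics/c15.png

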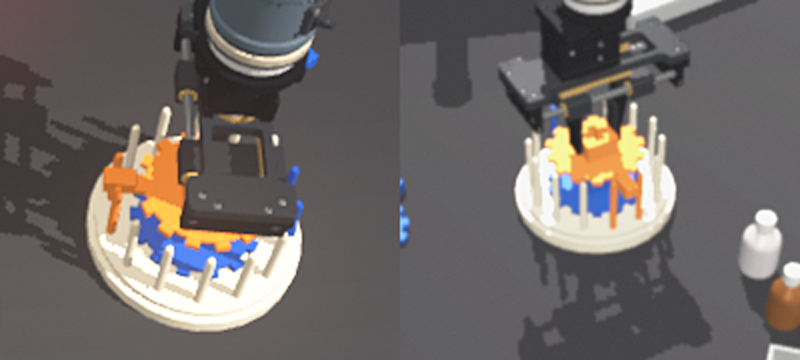

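Call:
{"fn": "jog_arm", "kwargs": {"rows": [{"dp": [0, 0, 4], "turn": [0, 0, 0], "grip": 0.3}, {"dp": [0, 0, 8], "turn": [0, 0, 0], "grip": 0.3}, {"dp": [0, 0, 12], "turn": [0, 0, 0], "grip": 0.3}, {"dp": [0, 0, 15], "turn": [0, 0, 0], "grip": 0.3}, {"dp": [0, 0, 17.5], "turn": [0, 0, 0], "grip": 0.3}, {"dp": [0, 0, 17.5], "turn": [0, 0, 0], "grip": 0.3}]}}

```text
time_s: 23.8
position: [0.5921, 0.2223, 0.0735]
tcp_rot: [[-0.311, 0.95, -0.001], [0.95, 0.311, -0.0], [0.0, -0.001, -1.0]]
force: [-0.4, 0.4, -1.5]
opening: 0.435
```

```bash
python3 go.py 592.7 221.4 72 108
```

```text
t 23.8 pos [592.1 222.3  73.5] yaw 108.12 tilt 0.06 q [10.5 42.5 87.7 -0.  49.9 -7.6] F [-0.4  0.4 -1.5] open 0.435
dp [-1.   0.3  1.5] turn [-0.06 -0.01  0.12]
```

Call:
{"fn": "jog_arm", "kwargs": {"rows": [{"dp": [0, 0, 1], "turn": [0, 0, 0], "grip": 0.3}, {"dp": [0, 0, 2], "turn": [0, 0, 0], "grip": 0.3}, {"dp": [0, 0, 2.5], "turn": [0, 0, 0], "grip": 0.3}, {"dp": [0, 0, 2.5], "turn": [0, 0, 0], "grip": 0.3}]}}

```text
time_s: 24.2
position: [0.5926, 0.2224, 0.0722]
tcp_rot: [[-0.311, 0.95, 0.001], [0.95, 0.311, 0.0], [-0.0, 0.001, -1.0]]
force: [-1.1, -0.3, 2.3]
opening: 0.433
```

Call:
{"fn": "jog_arm", "kwargs": {"rows": [{"dp": [0, 0, 0], "turn": [0, 0, 0], "grip": 0.55}, {"dp": [0, 0, 0], "turn": [0, 0, 0], "grip": 0.6}, {"dp": [0, 0, 0], "turn": [0, 0, 0], "grip": 0.6}, {"dp": [0, 0, -10], "turn": [0, 0, 0], "grip": 0.6}, {"dp": [0, 0, -35], "turn": [0, 0, 0], "grip": 0.6}, {"dp": [0, 0, -75], "turn": [0, 0, 0], "grip": 0.6}, {"dp": [-30, 0, -105], "turn": [0, 0, 0], "grip": 0.6}, {"dp": [-70, 0, -110], "turn": [0, 0, 0], "grip": 0.6}, {"dp": [-100, 0, -110], "turn": [0, 0, 0], "grip": 0.6}, {"dp": [-100, 0, -110], "turn": [0, 0, 0], "grip": 0.6}]}}

```text
time_s: 25.2
position: [0.6256, 0.1236, 0.1832]
tcp_rot: [[-0.307, 0.952, 0.004], [0.952, 0.307, -0.001], [-0.002, 0.003, -1.0]]
force: [0.9, 0.5, 0.6]
opening: 0.604
```

Call:
{"fn": "jog_arm", "kwargs": {"rows": [{"dp": [0, 0, 0], "turn": [0, 0, 0], "grip": 0.6}, {"dp": [0, 0, 0], "turn": [0, 0, 0], "grip": 0.6}]}}

```text
time_s: 25.4
position: [0.6229, 0.1282, 0.1816]
tcp_rot: [[-0.311, 0.95, -0.001], [0.95, 0.311, 0.001], [0.001, -0.001, -1.0]]
force: [-0.4, 0.1, -0.7]
opening: 0.6
```

```bash
python3 chk.py 16; python3 go.py 592 222 100 108
python3 - <<'E'
from stand import *
for n in ['w16','s16','d16']:
    p=stand(n)
    v=V(n);P=v.pts();hsv=cv2.cvtColor(v.p,cv2.COLOR_RGB2HSV)
    e=np.array([np.cos(p[2]),np.sin(p[2])]);D=P[...,:2]-p[:2];x=D@e;y=D@np.array([-e[1],e[0]]);Z=P[...,2]
    for nm,lo,hi,s in (('amber',5,28,-1),('blue',100,128,1)):
        m=(cv2.inRange(hsv,(lo,100,40),(hi,255,255))>0)&(v.d>0)
        z0=.054 if s<0 else .026
        d=m&(np.hypot(x,y)<.05)&(abs(Z-z0)<.008);print(nm,'disc z',np.percentile(Z[d],[10,50,90]).round(4),'quadr',[np.median(Z[d&(np.sign(x)==a)&(np.sign(y)==b)]).round(4) for a in(1,-1) for b in (1,-1)])
        if s<0:
            c=m&(Z>.069)&(Z<.082)&(np.hypot(x,y)<.03);print('  collar z',np.median(Z[c]).round(4),'rect',[np.round(np.array(q)*1,1) for q in cv2.minAreaRect(np.stack([x[c],y[c]],1).astype(np.float32)*1000)])
        l=m&(x*s>.055)&(x*s<.09)&(abs(y)<.0115)&(abs(Z-z0-.008)<.004);print('  lug',x[l].mean().round(4),y[l].mean().round(4),np.percentile(Z[l],[10,50,90]).round(4),l.sum())
E
```

```text
t 25.55 pos [623.  128.5 181.4] yaw 108.21 tilt 0.04 q [  1.6  34.5  83.2   0.   62.3 -16.6] F [-0.8  0.2  0.8] open 0.595
dp [98.4 -0.2 81.5] turn [-0.04 -0.02  0.21]
w16 n 14 centre [593.74 219.26] yaw 107.95 R 72.98 res 0.27
  col [556.3 281.8] [120. 114. 160.]
  col [600.2 146.6] [ 18. 191. 254.]
  col [631.1 156.6] [ 16.  176.5 253. ]
post [593.7 219.3  78.8] 714 ((593.6463623046875, 219.51744079589844), (38.00184631347656, 37.66135025024414), 18.039392471313477)
amber disc z [0.0533 0.0542 0.0552] quadr [np.float64(0.0542), np.float64(0.0542), np.float64(0.0543), np.float64(0.0542)]
  collar z 0.0762 rect [array([ 0.5, -0. ]), array([38. , 38.3]), np.float64(0.2)]
  lug -0.0701 -0.0005 [0.0613 0.0622 0.0631] 779Traceback (most recent call last):
  File "<stdin>", line 9, in <module>
    return _quantile_unchecked(
        a, q, axis, out, overwrite_input, method, keepdims, weights)
    return _ureduce(a,
                    func=_quantile_ureduce_func,
    ...<5 lines>...
                    overwrite_input=overwrite_input,
                    method=method)
    r = func(a, **kwargs)
    result = _quantile(arr,
                       quantiles=q,
    ...<2 lines>...
                       out=out,
                       weights=wgt)
    slices_having_nans = np.isnan(arr[-1, ...])
                                  ~~~^^^^^^^^^
IndexError: index -1 is out of bounds for axis 0 with size 0
```

View pics/w16.png

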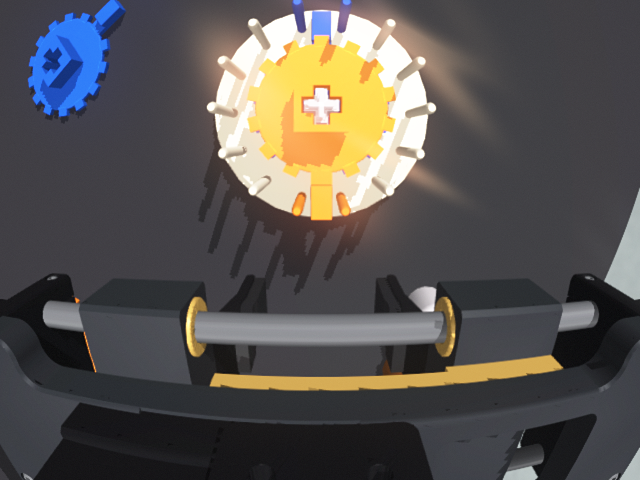

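View pics/c16.png

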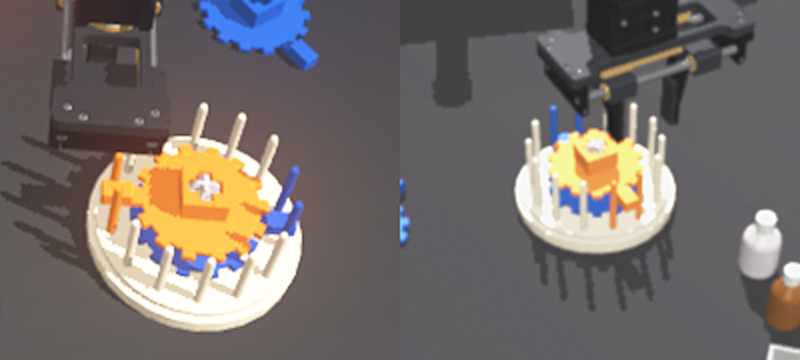

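Run:
```python
from h import *
v=V('w16');P=v.pts();hsv=cv2.cvtColor(v.p,cv2.COLOR_RGB2HSV);e=np.array([np.cos(np.radians(107.95)),np.sin(np.radians(107.95))]);D=P[...,:2]-[.5937,.2194];x=D@e;y=D@[-e[1],e[0]]
l=(cv2.inRange(hsv,(100,60,40),(128,255,255))>0)&(x>.05)&(x<.09)&(abs(y)<.0115);print('blue lug',x[l].mean(),y[l].mean(),np.median(P[l][:,2]),l.sum())
print(bot.hand_in())
```

```text
blue lug 0.07240762496082973 0.0003122510535003822 0.0341285313106256 469
the job is handed in; nothing more can be done
None
```

I put both plates on the stand and handed the job in at about 25.6 s; no verdict was reported. I lifted the blue plate by its collar and set it on the post with its tab between the blue pegs. I then drew the amber plate out of the garage by its tab and set it on top by its collar, tab between the amber pegs.

| Last check (wrist camera) | Measured | Expected |
|---|---|---|
| Blue disc top (checked before the amber plate went on) | 26.2 mm | 26 mm |
| Blue collar top (checked before the amber plate went on) | 48.3 mm | 48 mm |
| Blue lug top | 34.1 mm | 34 mm |
| Blue lug offset sideways | 0.3 mm | under 11 mm |
| Amber disc top, level in all four quadrants | 54.2–54.3 mm | 54 mm |
| Amber collar top | 76.2 mm | 76 mm |
| Amber collar centre to post axis | about 0.5 mm | under 4 mm |
| Amber lug distance from axis | 70.1 mm | 66–76 mm |
| Amber lug offset sideways | 0.5 mm | under 11 mm |

The gripper was clear of the stand and plates at the end. No move went near the two bottles or the cuvette, but I did not measure them again.

- **Camera disagreement:** the scene and side cameras put the stand's centre about 2 mm apart. I relied on the wrist camera, and both plates went down without noticeable force.
- **Blue lug reading:** its distance from the axis read 72.4 mm, against a nominal 71 mm. The amber plate hid part of it, so that figure is rough.
- **Failed check:** my last check script stopped with an error before checking the scene and side pictures by number. I only looked at those, and they agreed.

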